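# Scoop the waxed balls out of the tilt-out bin

### The arm

A 7-joint arm with a two-finger parallel gripper is mounted at the origin on the work surface. World frame = base frame: x ahead of the robot, y to its left, z up, the work surface at z = 0. Lengths are in m, angles in rad, forces in N, time in s.
With the tool pointing down it reaches from about 0.4 to 0.85 m from the base axis. Payload 4.4 kg.
Tool frame: the origin (TCP) lies at the very end of the fingers, on their centre line; the grasp point (between the pads) lies 19 mm behind it; z points along the fingers, x is the direction in which the jaws open and shut, and the axes are right-handed (so a half turn about z gives the same grasp; the last joint's range is limited). The gripper opens to 94 mm and grips with 3 to 60 N. Pads are 16 mm wide; open, the fingers measure 119 mm over their backs; the gripper's body (75 mm by 177 mm) begins 78 mm behind the grasp point.
Start: joints at [-1.399, 0.628, 0.038, 1.517, -0.027, 0.996, -0.02], TCP at [0.153, 0.632, 0.205] pointing down, gripper open.
Joint ranges: [-3.06, 3.06], [-0.37, 2.12], [-1.25, 1.32], [0.18, 2.47], [-1.1, 4.24], [0.23, 1.98], [-2.94, 2.94]. Speed limits (rad/s): [2.57, 2.57, 3.14, 3.14, 3.14, 3.14, 3.14].

### API

Orientations are given as a rotation vector (axis times angle).
In Python, from bench import ctrl gives the robot as it stands.
- The arm moves only by the tool apply_moves, never from a script. Its argument "plan" is a list of rows, each an object with "xyz": the shift along the tool's x, y, z in units of 100 mm (1.0 is 100 mm), a list of three; "roll": the turn about the tool's z in units of 60 degrees (1.0 is 60 degrees); "gripper": the opening, from -1 (shut) to 1 (fully open). In form: [{"xyz": [dx, dy, dz], "roll": roll, "gripper": gripper}, ...]. A call has 1 to 20 rows; each row is the pose to reach, as a shift and turn from the pose commanded when the call began, along the tool's axes at that moment; what a row does not reach only later rows make up. A row lasts 1/8 s, in which the tool goes at most 62.5 mm and 10.7 degrees, less where a joint would pass 70% of its speed; a pose out of reach is approached as far as the arm can. A call with a number of a shift or a turn outside -1 to 1 is refused whole. A call with a gripper value outside its range is refused whole. The fingers move at their own pace and stop on an object; "newtons" is the grip in N (left out, the last holds). Time passes only in rows, so rows that repeat a pose let the fingers close. It gives the time, the measured TCP pose, the force and the opening at its end, in the units of the state.
- ctrl.sense(): the state, without advancing time (a new reading comes with each control period).
- ctrl.camera(name): name is "scene" or "top" or "wrist"; returns the picture (420x560x3 uint8, red, green, blue); there is no depth.
- ctrl.calibration(name): a dict with "mtx" (3x3 intrinsics, pixels), "dist_coeffs" ([k1, k2, p1, p2, k3] as OpenCV has them; the pictures are not rectified), "camera_from_world" (4x4, takes a point from world to camera coordinates); the wrist camera has in their place "T_tool_cam" (4x4, takes a point from camera to tool coordinates, whose origin is the TCP and whose axes are the tool frame's). Camera axes: x right, y up, looking along -z (the intrinsics and any distortion apply to the point x, -y, -z); pixel columns grow to the right and rows downward; lengths in m; the calibration is good to about 2 mm. A picture is of the moment at which its call begins: read the wrist's pose just before it. calibration takes no time and is no camera call.
- ctrl.job_done(): hands the job in, once; it reports no verdict.
Trained networks look in the newest picture that a camera, given by its name, has taken for a name from the list of things; names that differ only in an ending like _2 or _b are one class to them, and where a whole thing is asked for, a point or a joint stands for the part that bears it (a point fixed in the world has none). Each returns a list of dicts, best first, with "score" (0 to 1); they miss things now and then, are a little off and sometimes report something else, mostly with a low value. They report only what shows in the picture. A call takes as long as a camera call.
- ctrl.masks_of(camera, name): "region" (420x560 bool, what is visible of it) and "centre" ([column, row] in pixels, amid what is visible of it).
The state is a dict: "t": time; "q": joint angles; "qvel": joint speeds; "joint_torque": joint torques, N m; "tcp_pos": TCP position; "eef_rot": TCP orientation; "wrist_force": force on the tool from outside, world axes, zero at the start; "moment": the same for the moment, N m; "finger_gap": opening from 0.0 (shut) to 1.0 (fully open).
Only numpy, scipy, OpenCV 4.12 (cv2) and the standard library are available. Lean on these libraries where they do the work, as an engineer would, in place of code of your own. Each camera call takes 0.05 s, during which the arm holds its last target. There are 200 camera calls.

### The job

Clear the rubber mallet and the cork sanding block out of the white bin onto the orange pad, then use the metal scoop to move every wooden ball from the bin into the clear box, driving the scoop along the wall into a corner of the bin so that the balls cannot roll away from it. The balls are freshly waxed, so do not handle them with the gripper fingers. When the bin is empty, set the scoop down upright on the orange pad again beside the other two, and leave the rest of the things on the table alone.

Things in the scene. Friction and masses are not known exactly. Their poses are not given: they have to be found in the camera images.
- bin_in (a point): White plastic bin, an open rectangular tray fixed on the table: outside 368 mm (its x axis) by 258 mm (its y axis) by 80 mm high, walls and floor 4 mm, so inside 360 by 250 by 76 mm deep. This point is the centre of the inner floor, 4 mm above the table; z up. A 120 mm wide finger pull sticks out 18 mm at the rim of its -y side.
- box_in (a point): Clear polycarbonate box, loose, about 0.55 kg, open at the top: outside 230 mm (its x axis) by 210 mm (its y axis) by 95 mm high, walls and floor 4 mm. This point is the centre of its inner floor, 4 mm above the table; z up.
- pad: Orange silicone pad, fixed flat on the table: 340 mm (x axis) by 250 mm (y axis), 4 mm thick. Origin at the centre of its underside; z up. It lies on one side of the bin and the clear box on the other, either way round. The scoop starts at about x = +60, y = +50 mm on it, mouth to +x; the rest is free.
- scoop_grip (a point): Aluminium scoop, loose, about 0.22 kg, upright on the pad at the start. This point is the middle of its handle bar, which runs along the scoop's x axis (x points to the open mouth, z up): bar 20 mm wide, 22 mm high, free 40 mm behind and 35 mm ahead of this point. From this point the pan's underside is 105 mm below, the straight front lip 84 mm ahead, the back wall's outer face 58 mm behind.
- scoop_pan (a point): Centre of the upper face of the scoop's pan floor, 12 mm ahead of scoop_grip and 103 mm below it; same axes. Pan 142 mm long, 114 mm wide outside, 108 inside, floor 2 mm thick, closed back 60 mm high, sides falling from 60 mm to 8 mm at the lip. A bridge 32 mm ahead of this point carries the bar, 88 mm above the pan, on legs outside the sides (120 mm over the legs, from 27 mm up).
- scoop_lip (a point): Middle of the scoop's straight front lip, 84 mm ahead of scoop_grip and 104 mm below it (1 mm above the pan's underside); same axes.
- mallet_grip (a point): Green rubber mallet, loose, about 0.3 kg, 217 mm long, lying on the bin's floor at the start. This point is on the axis of its wooden handle, 55 mm behind the head's centre, near the balance point, 22 mm above the surface it lies on. Handle 22 mm wide, 26 mm high, along the x axis, which points to the head; it ends 136 mm behind this point. z up.
- block_mid (a point): Cork sanding block, loose, about 0.09 kg, 84 mm long (its x axis), 50 mm wide (its y axis), 30 mm high, lying on the bin's floor at the start. This point is its centre, 15 mm above the surface it lies on; z up.
- mallet_head (a point): Centre of the mallet's head, a rubber cylinder 52 mm in diameter and 84 mm long across the handle (its axis is the y axis); 26 mm above the surface it lies on. Same axes.
- square: A try square lying near the far edge, bystander. Origin at the underside of its stock.
- glue: A bottle of glue 150 mm tall near the far edge, bystander. Origin at the centre of its underside.
- tape: A tape measure 70 mm long at the right of the table towards the robot, bystander. Origin at the centre of its underside.
- ball1: A smooth waxed beech ball, 50 mm in diameter, 46 g, slippery (friction about 0.35); it rolls freely and comes to rest after a while. Origin at its centre. Seven to ten such balls lie on the bin's floor at the start.
- ball2: A smooth waxed beech ball, 50 mm in diameter, 46 g, slippery (friction about 0.35); it rolls freely and comes to rest after a while. Origin at its centre. Seven to ten such balls lie on the bin's floor at the start.
- ball3: A smooth waxed beech ball, 50 mm in diameter, 46 g, slippery (friction about 0.35); it rolls freely and comes to rest after a while. Origin at its centre. Seven to ten such balls lie on the bin's floor at the start.
- ball4: A smooth waxed beech ball, 50 mm in diameter, 46 g, slippery (friction about 0.35); it rolls freely and comes to rest after a while. Origin at its centre. Seven to ten such balls lie on the bin's floor at the start.
- ball5: A smooth waxed beech ball, 50 mm in diameter, 46 g, slippery (friction about 0.35); it rolls freely and comes to rest after a while. Origin at its centre. Seven to ten such balls lie on the bin's floor at the start.
- ball6: A smooth waxed beech ball, 50 mm in diameter, 46 g, slippery (friction about 0.35); it rolls freely and comes to rest after a while. Origin at its centre. Seven to ten such balls lie on the bin's floor at the start.
- ball7: A smooth waxed beech ball, 50 mm in diameter, 46 g, slippery (friction about 0.35); it rolls freely and comes to rest after a while. Origin at its centre. Seven to ten such balls lie on the bin's floor at the start.
- ball8: A smooth waxed beech ball, 50 mm in diameter, 46 g, slippery (friction about 0.35); it rolls freely and comes to rest after a while. Origin at its centre. Seven to ten such balls lie on the bin's floor at the start.
- ball9: A smooth waxed beech ball, 50 mm in diameter, 46 g, slippery (friction about 0.35); it rolls freely and comes to rest after a while. Origin at its centre. Seven to ten such balls lie on the bin's floor at the start.
- ball10: A smooth waxed beech ball, 50 mm in diameter, 46 g, slippery (friction about 0.35); it rolls freely and comes to rest after a while. Origin at its centre. Seven to ten such balls lie on the bin's floor at the start.

How it is judged:
On the way, in this order (a step that is already met when the one before it is completed fails the run):
1. the mallet and the sanding block lie on the orange pad, let go (x of mallet_head in the frame of pad between -0.17 and 0.17 m and y of mallet_head in the frame of pad between -0.125 and 0.125 m and z of mallet_head in the frame of pad between 0.005 and 0.05 m and x of mallet_grip in the frame of pad between -0.17 and 0.17 m and y of mallet_grip in the frame of pad between -0.125 and 0.125 m and z of mallet_grip in the frame of pad between 0.005 and 0.05 m and x of block_mid in the frame of pad between -0.17 and 0.17 m and y of block_mid in the frame of pad between -0.125 and 0.125 m and z of block_mid in the frame of pad between 0.005 and 0.05 m and linear speed of each of mallet, block below 0.03 m/s and contact force between the fingers and mallet below 0.1 N and contact force between the fingers and block below 0.1 N), for 0.2 s.
2. the scoop is low in a corner of the bin with at least one ball on its pan (lip within 35 mm of one wall, side of the pan within 35 mm of the wall next to it) (z of scoop_lip in the frame of bin_in below 0.035 m and ((x of scoop_lip in the frame of bin_in above 0.145 m and y of scoop_lip in the frame of bin_in above 0.033 m) or (x of scoop_lip in the frame of bin_in above 0.145 m and y of scoop_lip in the frame of bin_in below -0.033 m) or (x of scoop_lip in the frame of bin_in below -0.145 m and y of scoop_lip in the frame of bin_in above 0.033 m) or (x of scoop_lip in the frame of bin_in below -0.145 m and y of scoop_lip in the frame of bin_in below -0.033 m) or (x of scoop_lip in the frame of bin_in above 0.088 m and y of scoop_lip in the frame of bin_in above 0.09 m) or (x of scoop_lip in the frame of bin_in above 0.088 m and y of scoop_lip in the frame of bin_in below -0.09 m) or (x of scoop_lip in the frame of bin_in below -0.088 m and y of scoop_lip in the frame of bin_in above 0.09 m) or (x of scoop_lip in the frame of bin_in below -0.088 m and y of scoop_lip in the frame of bin_in below -0.09 m)) and ((x of ball1 in the frame of scoop_pan between -0.07 and 0.07 m and y of ball1 in the frame of scoop_pan between -0.057 and 0.057 m and z of ball1 in the frame of scoop_pan between 0.01 and 0.06 m) or (x of ball2 in the frame of scoop_pan between -0.07 and 0.07 m and y of ball2 in the frame of scoop_pan between -0.057 and 0.057 m and z of ball2 in the frame of scoop_pan between 0.01 and 0.06 m) or (x of ball3 in the frame of scoop_pan between -0.07 and 0.07 m and y of ball3 in the frame of scoop_pan between -0.057 and 0.057 m and z of ball3 in the frame of scoop_pan between 0.01 and 0.06 m) or (x of ball4 in the frame of scoop_pan between -0.07 and 0.07 m and y of ball4 in the frame of scoop_pan between -0.057 and 0.057 m and z of ball4 in the frame of scoop_pan between 0.01 and 0.06 m) or (x of ball5 in the frame of scoop_pan between -0.07 and 0.07 m and y of ball5 in the frame of scoop_pan between -0.057 and 0.057 m and z of ball5 in the frame of scoop_pan between 0.01 and 0.06 m) or (x of ball6 in the frame of scoop_pan between -0.07 and 0.07 m and y of ball6 in the frame of scoop_pan between -0.057 and 0.057 m and z of ball6 in the frame of scoop_pan between 0.01 and 0.06 m) or (x of ball7 in the frame of scoop_pan between -0.07 and 0.07 m and y of ball7 in the frame of scoop_pan between -0.057 and 0.057 m and z of ball7 in the frame of scoop_pan between 0.01 and 0.06 m) or (x of ball8 in the frame of scoop_pan between -0.07 and 0.07 m and y of ball8 in the frame of scoop_pan between -0.057 and 0.057 m and z of ball8 in the frame of scoop_pan between 0.01 and 0.06 m) or (x of ball9 in the frame of scoop_pan between -0.07 and 0.07 m and y of ball9 in the frame of scoop_pan between -0.057 and 0.057 m and z of ball9 in the frame of scoop_pan between 0.01 and 0.06 m) or (x of ball10 in the frame of scoop_pan between -0.07 and 0.07 m and y of ball10 in the frame of scoop_pan between -0.057 and 0.057 m and z of ball10 in the frame of scoop_pan between 0.01 and 0.06 m))), for 0.1 s.
3. at least one ball rides in the scoop, lifted clear of the bin's rim (height (world z) of scoop_pan above 0.095 m and ((x of ball1 in the frame of scoop_pan between -0.07 and 0.07 m and y of ball1 in the frame of scoop_pan between -0.057 and 0.057 m and z of ball1 in the frame of scoop_pan between 0.01 and 0.06 m) or (x of ball2 in the frame of scoop_pan between -0.07 and 0.07 m and y of ball2 in the frame of scoop_pan between -0.057 and 0.057 m and z of ball2 in the frame of scoop_pan between 0.01 and 0.06 m) or (x of ball3 in the frame of scoop_pan between -0.07 and 0.07 m and y of ball3 in the frame of scoop_pan between -0.057 and 0.057 m and z of ball3 in the frame of scoop_pan between 0.01 and 0.06 m) or (x of ball4 in the frame of scoop_pan between -0.07 and 0.07 m and y of ball4 in the frame of scoop_pan between -0.057 and 0.057 m and z of ball4 in the frame of scoop_pan between 0.01 and 0.06 m) or (x of ball5 in the frame of scoop_pan between -0.07 and 0.07 m and y of ball5 in the frame of scoop_pan between -0.057 and 0.057 m and z of ball5 in the frame of scoop_pan between 0.01 and 0.06 m) or (x of ball6 in the frame of scoop_pan between -0.07 and 0.07 m and y of ball6 in the frame of scoop_pan between -0.057 and 0.057 m and z of ball6 in the frame of scoop_pan between 0.01 and 0.06 m) or (x of ball7 in the frame of scoop_pan between -0.07 and 0.07 m and y of ball7 in the frame of scoop_pan between -0.057 and 0.057 m and z of ball7 in the frame of scoop_pan between 0.01 and 0.06 m) or (x of ball8 in the frame of scoop_pan between -0.07 and 0.07 m and y of ball8 in the frame of scoop_pan between -0.057 and 0.057 m and z of ball8 in the frame of scoop_pan between 0.01 and 0.06 m) or (x of ball9 in the frame of scoop_pan between -0.07 and 0.07 m and y of ball9 in the frame of scoop_pan between -0.057 and 0.057 m and z of ball9 in the frame of scoop_pan between 0.01 and 0.06 m) or (x of ball10 in the frame of scoop_pan between -0.07 and 0.07 m and y of ball10 in the frame of scoop_pan between -0.057 and 0.057 m and z of ball10 in the frame of scoop_pan between 0.01 and 0.06 m))), for 0.2 s.
4. every ball is in the clear box (x of ball1 in the frame of box_in between -0.112 and 0.112 m and y of ball1 in the frame of box_in between -0.102 and 0.102 m and z of ball1 in the frame of box_in between 0 and 0.09 m and x of ball2 in the frame of box_in between -0.112 and 0.112 m and y of ball2 in the frame of box_in between -0.102 and 0.102 m and z of ball2 in the frame of box_in between 0 and 0.09 m and x of ball3 in the frame of box_in between -0.112 and 0.112 m and y of ball3 in the frame of box_in between -0.102 and 0.102 m and z of ball3 in the frame of box_in between 0 and 0.09 m and x of ball4 in the frame of box_in between -0.112 and 0.112 m and y of ball4 in the frame of box_in between -0.102 and 0.102 m and z of ball4 in the frame of box_in between 0 and 0.09 m and x of ball5 in the frame of box_in between -0.112 and 0.112 m and y of ball5 in the frame of box_in between -0.102 and 0.102 m and z of ball5 in the frame of box_in between 0 and 0.09 m and x of ball6 in the frame of box_in between -0.112 and 0.112 m and y of ball6 in the frame of box_in between -0.102 and 0.102 m and z of ball6 in the frame of box_in between 0 and 0.09 m and x of ball7 in the frame of box_in between -0.112 and 0.112 m and y of ball7 in the frame of box_in between -0.102 and 0.102 m and z of ball7 in the frame of box_in between 0 and 0.09 m and x of ball8 in the frame of box_in between -0.112 and 0.112 m and y of ball8 in the frame of box_in between -0.102 and 0.102 m and z of ball8 in the frame of box_in between 0 and 0.09 m and x of ball9 in the frame of box_in between -0.112 and 0.112 m and y of ball9 in the frame of box_in between -0.102 and 0.102 m and z of ball9 in the frame of box_in between 0 and 0.09 m and x of ball10 in the frame of box_in between -0.112 and 0.112 m and y of ball10 in the frame of box_in between -0.102 and 0.102 m and z of ball10 in the frame of box_in between 0 and 0.09 m), for 0.2 s.
At the end, for the whole second after the job is handed in: Every ball rests in the upright clear box; mallet (head's centre and grip point) and sanding block (centre) lie over the orange pad; the scoop stands upright (within 0.15 rad) on the pad, the middle of its pan at least 10 mm inside the edge; all let go and at rest (all of step 4 and linear speed of each of ball1, ball2, ball3, ball4, ball5, ball6, ball7, ball8, ball9, ball10 below 0.05 m/s and x of mallet_head in the frame of pad between -0.17 and 0.17 m and y of mallet_head in the frame of pad between -0.125 and 0.125 m and z of mallet_head in the frame of pad between 0.005 and 0.05 m and x of mallet_grip in the frame of pad between -0.17 and 0.17 m and y of mallet_grip in the frame of pad between -0.125 and 0.125 m and z of mallet_grip in the frame of pad between 0.005 and 0.05 m and x of block_mid in the frame of pad between -0.17 and 0.17 m and y of block_mid in the frame of pad between -0.125 and 0.125 m and z of block_mid in the frame of pad between 0.005 and 0.05 m and x of scoop_pan in the frame of pad between -0.16 and 0.16 m and y of scoop_pan in the frame of pad between -0.115 and 0.115 m and z of scoop_pan in the frame of pad between 0 and 0.02 m and angle between scoop_pan's own z axis and vertical below 0.15 rad and linear speed of each of mallet, block, scoop below 0.03 m/s and angle between box_in's own z axis and vertical below 0.1 rad); the robot touches nothing.
It fails at once if the gripper fingers press on a ball (over 2 N) (contact force between the fingers and ball1 above 2 N or contact force between the fingers and ball2 above 2 N or contact force between the fingers and ball3 above 2 N or contact force between the fingers and ball4 above 2 N or contact force between the fingers and ball5 above 2 N or contact force between the fingers and ball6 above 2 N or contact force between the fingers and ball7 above 2 N or contact force between the fingers and ball8 above 2 N or contact force between the fingers and ball9 above 2 N or contact force between the fingers and ball10 above 2 N).
It fails at once if a bystander (try square, glue bottle or tape measure) is moved more than 25 mm (distance of any of square, glue, tape from where it was at the start of the episode above 0.025 m).
Of ball1, ball2, ball3, ball4, ball5, ball6, ball7, ball8, ball9, ball10 only 7 to 10 are there at a start; the rules pass over those that are not, and their reading is None.
At some moment in a run one of mallet, block, box may be knocked a few centimetres aside while the robot is not near it.
It also fails if it takes over 210 s, if anything falls off the work surface, if the arm or the gripper's body presses on something with over 40 N, if the wrist force passes 120 N, or if a joint passes its speed limit or range.

## Working session

There is one attempt and no reset: what is moved stays moved. The work goes in short steps, Python scripts to look and compute and a tool call to move; the robot and the scene stay as the last step left them, time stands still between calls to the robot, and variables do not carry over. Pictures are saved under pics/ and viewed, about 12 in all and at most 16, crops included, and the job is handed in when it is done.

Besides the shell and the picture viewer there is one more tool, called as a command line: name --argument value ..., lists and objects as JSON in quotes. apply_moves: Moves the arm, as the interface text tells. Shifts and turns lie within -1 to 1; 1 stands for 100 mm of shift or 60 degrees of turn. Its arguments: {"type":"object","properties":{"plan":{"type":"array"},"newtons":{"type":"number"}},"required":["plan"]}

```bash
ls; mkdir -p pics; python3 - <<'E'
from bench import ctrl
import cv2
s=ctrl.sense(); print({k:(v if not hasattr(v,'round') else v) for k,v in s.items()})
for n in ['scene','top']:
    im=ctrl.camera(n); cv2.imwrite(f'pics/{n}0.png',im[:,:,::-1])
    c=ctrl.calibration(n); print(n,c)
print(ctrl.calibration('wrist'))
a=cv2.imread('pics/scene0.png');b=cv2.imread('pics/top0.png')
E
```

```text
pics
{'t': 0.0, 'q': array([-1.39883621,  0.62930453,  0.03843949,  1.51835585, -0.02699648,
        0.99629657, -0.01998452]), 'qvel': array([ 0.0006497 ,  0.00108237,  0.00196537, -0.00017922, -0.00035011,
        0.00036929,  0.00021415]), 'joint_torque': array([-7.25279588e-04, -5.49718702e+01,  1.14326533e+00, -1.86637527e+01,
       -5.22547017e-02,  2.35249288e-02,  1.64749322e-04]), 'tcp_pos': array([0.15290786, 0.63107839, 0.20458493]), 'eef_rot': array([ 2.46829484e+00,  1.94160588e+00, -2.25580957e-03]), 'wrist_force': array([-0.72455563, -0.34509032,  0.56562187]), 'moment': array([-0.01038714,  0.02755147,  0.00736031]), 'finger_gap': 1.0030717583204602}
scene {'mtx': array([[443.70072941,   0.        , 270.28543722],
       [  0.        , 443.70072941, 211.95291015],
       [  0.        ,   0.        ,   1.        ]]), 'dist_coeffs': array([-0.03074065,  0.        ,  0.        ,  0.        ,  0.        ]), 'camera_from_world': array([[ 6.29662392e-01,  7.76868396e-01,  8.76258451e-04,
        -3.48173501e-01],
       [-4.68364054e-01,  3.78715049e-01,  7.98254361e-01,
 
[... 617 characters left out ...]
086514,  0.99305389, -1.20515592],
       [ 0.        ,  0.        ,  0.        ,  1.        ]])}
{'mtx': array([[290.43983579,   0.        , 277.56017516],
       [  0.        , 290.43983579, 207.50487757],
       [  0.        ,   0.        ,   1.        ]]), 'dist_coeffs': array([-0.0521753,  0.       ,  0.       ,  0.       ,  0.       ]), 'T_tool_cam': array([[ 9.99999877e-01,  3.55473690e-04, -3.44929292e-04,
         1.35152984e-04],
       [ 2.62273606e-04, -9.70757083e-01, -2.40063777e-01,
        -6.97253061e-02],
       [-4.20178910e-04,  2.40063657e-01, -9.70757057e-01,
        -1.78694470e-01],
       [ 0.00000000e+00,  0.00000000e+00,  0.00000000e+00,
         1.00000000e+00]])}
```

View pics/top0.png

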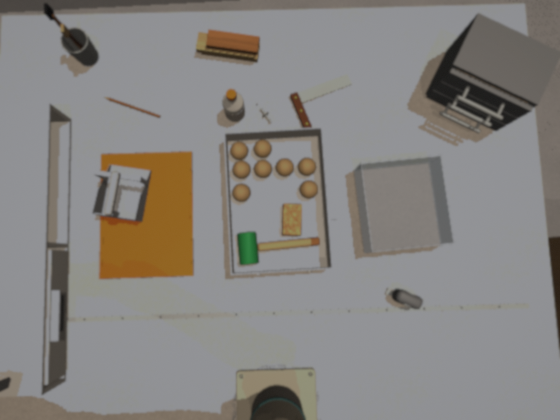

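View pics/scene0.png

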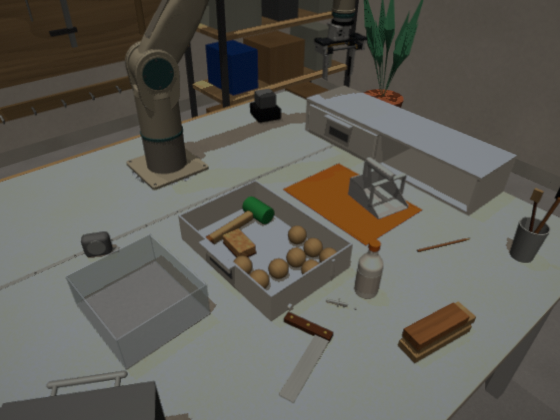

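Top: pad at left, scoop (125,193), bin in the middle, clear box at right (400,207). There are about 8 or 9 balls at the far end, block at (291,219), and mallet head (248,248) with its handle pointing right.

```bash
cat > h.py <<'E'
import numpy as np, cv2
from bench import ctrl
from scipy.spatial.transform import Rotation as R
F=np.diag([1.,-1,-1])
def pose(cam,s=None):
    c=ctrl.calibration(cam)
    if cam=='wrist':
        s=s or ctrl.sense(); T=np.eye(4); T[:3,:3]=R.from_rotvec(s['eef_rot']).as_matrix(); T[:3,3]=s['tcp_pos']
        W=T@c['T_tool_cam']
    else: W=np.linalg.inv(c['camera_from_world'])
    return c,W
def world(cam,px,z,s=None):
    c,W=pose(cam,s)
    p=np.asarray(px,float).reshape(-1,1,2)
    u=cv2.undistortPoints(p,c['mtx'],c['dist_coeffs']).reshape(-1,2)
    d=np.c_[u,np.ones(len(u))]@F@W[:3,:3].T
    o=W[:3,3]; k=(z-o[2])/d[:,2]
    return o+d*k[:,None]
def pix(cam,P,s=None):
    c,W=pose(cam,s); V=np.linalg.inv(W)
    p=np.asarray(P,float).reshape(-1,3)@V[:3,:3].T+V[:3,3]
    return cv2.projectPoints(p@F,np.zeros(3),np.zeros(3),c['mtx'],c['dist_coeffs'])[0].reshape(-1,2)
def rect(region,cam,z,s=None):
    ps=np.argwhere(region)[:,::-1]; w=world(cam,ps,z,s)[:,:2].astype(np.float32)
    return cv2.minAreaRect(w*1000)
def balls(cam='top',z=.029,th=.3,s=None):
    out=[]
    for m in ctrl.masks_of(cam,'ball1'):
        if m['score']<th: continue
        out.append((*np.round(world(cam,m['centre'],z,s)[0,:2]*1000).astype(int).tolist(),round(m['score'],2),int(m['region'].sum())))
    return out
def st():
    s=ctrl.sense(); M=R.from_rotvec(s['eef_rot']).as_matrix()
    print('t',round(s['t'],2),'tcp',s['tcp_pos'].round(4),'toolx',M[:,0].round(3),'tooly',M[:,1].round(3),'F',s['wrist_force'].round(1),'gap',round(s['finger_gap']*94,1)); return s
E
python3 - <<'E'
from h import *
s=st(); ctrl.camera('top')
Z=dict(bin_in=.08,box_in=.099,pad=.004,scoop_grip=.1,mallet_grip=.026,mallet_head=.03,block_mid=.034,square=.0,glue=.1,tape=.02)
for n,z in Z.items():
    for m in ctrl.masks_of('top',n)[:2]:
        r=rect(m['region'],'top',z)
        print(n,round(m['score'],2),m['centre'],'rect c',np.round(r[0]),'size',np.round(r[1]),'ang',round(r[2],1),int(m['region'].sum()))
b=balls(); print(len(b),b)
im=ctrl.camera('top'); hsv=cv2.cvtColor(im,cv2.COLOR_RGB2HSV)
g=(hsv[...,0]>45)&(hsv[...,0]<80)&(hsv[...,1]>120); g[:200]=0
print('green',rect(g,'top',.045))
cv2.imwrite('pics/top1.png',cv2.resize(im[110:300,80:460],None,fx=2,fy=2,interpolation=cv2.INTER_CUBIC)[:,:,::-1])
E
```

```text
t 0.1 tcp [0.1529 0.6311 0.2047] toolx [ 0.236  0.972 -0.002] tooly [ 0.972 -0.236 -0.   ] F [ 0.8 -1.   0.5] gap 93.7
bin_in 0.81 [281.8, 199.5] rect c [539. -24.] size [374. 280.] ang 1.7 11382
bin_in 0.5 [292.6, 220.1] rect c [485. -49.] size [51. 84.] ang 87.9 618
box_in 0.67 [402.3, 206.7] rect c [ 517. -332.] size [229. 230.] ang 4.2 8139
pad 0.73 [157.1, 226.2] rect c [518. 337.] size [252. 345.] ang 89.5 9242
scoop_grip 0.74 [120.3, 192.5] rect c [565. 382.] size [142. 133.] ang 80.2 2560
mallet_grip 0.96 [256.3, 244.3] rect c [427. -16.] size [ 88. 217.] ang 4.6 1192
mallet_grip 0.59 [404.6, 297.9] rect c [ 279. -339.] size [96. 37.] ang 66.6 434
mallet_head 0.85 [254.6, 244.7] rect c [415. -15.] size [217.  84.] ang 88.3 1135
block_mid 0.87 [288.7, 218.2] rect c [490. -53.] size [50. 85.] ang 87.9 608
block_mid 0.62 [123.3, 193.4] rect c [576. 403.] size [148. 139.] ang 80.9 2491
square 0.71 [235.3, 151.8] rect c [688.  85.] size [47. 48.] ang 88.4 257
square 0.61 [239.1, 168.7] rect c [635.  79.] size [50. 50.] ang 88.6 291
glue 0.58 [229.5, 102.7] rect c [783.  91.] size [57. 85.] ang 88.7 577
tape 0.96 [406.8, 295.7] rect c [ 278. -341.] size [96. 38.] ang 66.5 443
8 [(635, -89, 0.81, 257), (627, -42, 0.75, 227), (568, 79, 0.74, 264), (620, 81, 0.74, 265), (563, -100, 0.65, 230), (572, 395, 0.63, 2559), (628, 25, 0.62, 286), (674, 79, 0.58, 253)]
green ((417.4232177734375, 64.23955535888672), (77.40074157714844, 44.00114440917969), 3.963850736618042)
```

View pics/top1.png

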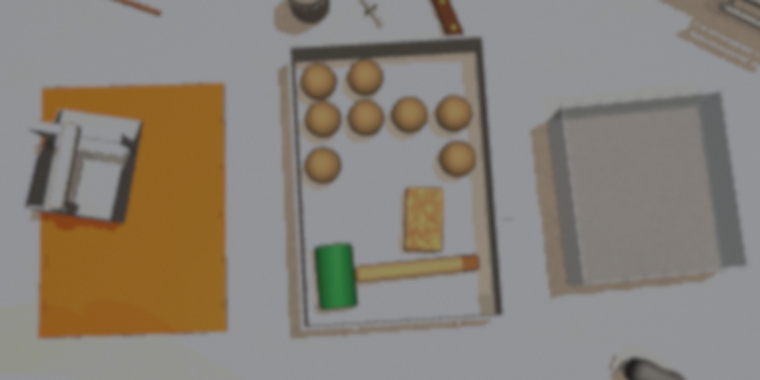

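apply_moves --plan '[{"xyz": [-0.4,0.5,-0.25],"roll": 0,"gripper": 1},{"xyz": [-0.8,1,-0.5],"roll": 0,"gripper": 1},{"xyz": [-0.8,1,-0.5],"roll": 0,"gripper": 1}]'

```text
t: 1.12
tcp_pos: [0.2356, 0.5279, 0.2574]
eef_rot: [2.475, 1.934, 0.005]
wrist_force: [-0.5, 0.4, 0.4]
finger_gap: 1.001
```

apply_moves --plan '[{"xyz": [-0.4,0.5,-0.25],"roll": 0,"gripper": 1},{"xyz": [-0.8,1,-0.5],"roll": 0,"gripper": 1},{"xyz": [-0.8,1,-0.5],"roll": 0,"gripper": 1}]'

```text
t: 1.5
tcp_pos: [0.3127, 0.4271, 0.3071]
eef_rot: [2.474, 1.935, 0.005]
wrist_force: [-0.5, 0.4, -0.0]
finger_gap: 0.997
```

apply_moves --plan '[{"xyz": [-0.4,0.5,-0.25],"roll": -0.1,"gripper": 1},{"xyz": [-0.8,1,-0.5],"roll": -0.2,"gripper": 1},{"xyz": [-0.8,1,-0.5],"roll": -0.2,"gripper": 1},{"xyz": [-0.8,1,-0.5],"roll": -0.2,"gripper": 1}]'

```text
t: 2.0
tcp_pos: [0.3875, 0.329, 0.3552]
eef_rot: [-2.252, -2.189, -0.0]
wrist_force: [-1.8, -0.5, -0.3]
finger_gap: 1.0
```

```bash
python3 - <<'E'
from h import *
s=st(); im=ctrl.camera('wrist'); cv2.imwrite('pics/w1.png',im[:,:,::-1])
for n,z in dict(scoop_grip=.12,mallet_grip=.03,block_mid=.034,pad=.004).items():
    for m in ctrl.masks_of('wrist',n)[:1]:
        r=rect(m['region'],'wrist',z,s); print(n,round(m['score'],2),m['centre'],np.round(r[0]),np.round(r[1]),round(r[2],1))
print(balls('wrist',s=s))
print((world('top',np.array([[292,48],[482,38],[502,313],[303,327]])/2+[80,110],.08)*1000).round())
E
```

```text
t 2.0 tcp [0.3875 0.329  0.3552] toolx [0.029 1.    0.001] tooly [ 1.    -0.029 -0.001] F [-1.8 -0.5 -0.3] gap 94.0
scoop_grip 0.81 [315.3, 262.2] [519. 386.] [105. 107.] 79.9
mallet_grip 0.8 [113.2, 200.5] [433. -17.] [ 89. 209.] 9.9
block_mid 0.73 [142.1, 272.9] [556.  69.] [19. 46.] 51.5
pad 0.56 [272.8, 209.0] [490. 338.] [254. 288.] 89.8
[]
[[ 713.  112.   80.]
 [ 719. -136.   80.]
 [ 363. -146.   80.]
 [ 353.  105.   80.]]
```

View pics/w1.png

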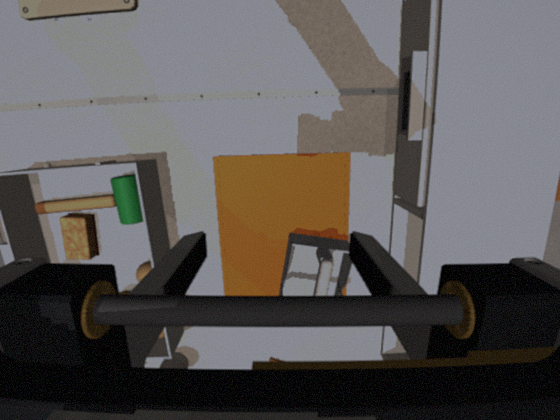

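Wrist: scoop on pad with its mouth facing away from the robot, mallet and block in the bin at left (about (85,200) and (80,235)). I'll go for the block first.

apply_moves --plan '[{"xyz": [-0.5,0.15,0],"roll": 0,"gripper": 1},{"xyz": [-1,0.3,0],"roll": 0,"gripper": 1}]'

```text
t: 2.55
tcp_pos: [0.415, 0.2269, 0.3551]
eef_rot: [-2.249, -2.193, 0.001]
wrist_force: [0.9, -0.0, 0.6]
finger_gap: 1.001
```

apply_moves --plan '[{"xyz": [-0.5,0.15,0],"roll": 0,"gripper": 1},{"xyz": [-1,0.3,0],"roll": 0,"gripper": 1}]'

```text
t: 2.8
tcp_pos: [0.4424, 0.1254, 0.3553]
eef_rot: [-2.251, -2.191, -0.0]
wrist_force: [1.1, 0.4, 0.9]
finger_gap: 1.0
```

apply_moves --plan '[{"xyz": [-0.5,0.15,0],"roll": 0,"gripper": 1},{"xyz": [-1,0.3,0.3],"roll": 0,"gripper": 1}]'

```text
t: 3.05
tcp_pos: [0.4716, 0.0248, 0.3266]
eef_rot: [2.249, 2.19, 0.007]
wrist_force: [0.1, 0.3, -1.6]
finger_gap: 1.001
```

apply_moves --plan '[{"xyz": [-0.4,0.1,0.3],"roll": 0,"gripper": 1},{"xyz": [-0.77,0.22,0.6],"roll": 0,"gripper": 1},{"xyz": [-0.77,0.22,0.6],"roll": 0,"gripper": 1},{"xyz": [-0.77,0.22,0.6],"roll": 0,"gripper": 1}]'

```text
t: 3.55
tcp_pos: [0.4895, -0.051, 0.2655]
eef_rot: [-2.251, -2.191, -0.0]
wrist_force: [0.2, 0.2, -0.3]
finger_gap: 0.999
```

```bash
python3 - <<'E'
from h import *
s=st(); im=ctrl.camera('wrist'); 
for n,z in dict(mallet_grip=.03,block_mid=.034).items():
    for m in ctrl.masks_of('wrist',n)[:1]:
        r=rect(m['region'],'wrist',z,s); print(n,round(m['score'],2),m['centre'],np.round(r[0]),np.round(r[1]),round(r[2],1))
cv2.imwrite('pics/w2.png',im[:,:,::-1])
E
```

```text
t 3.55 tcp [ 0.4895 -0.051   0.2655] toolx [0.027 1.    0.001] tooly [ 1.    -0.027 -0.   ] F [ 0.2  0.2 -0.3] gap 93.9
mallet_grip 0.77 [340.6, 139.6] [424. -18.] [ 89. 219.] 4.0
block_mid 0.78 [272.3, 187.4] [489. -55.] [50. 86.] 86.0
```

View pics/w2.png

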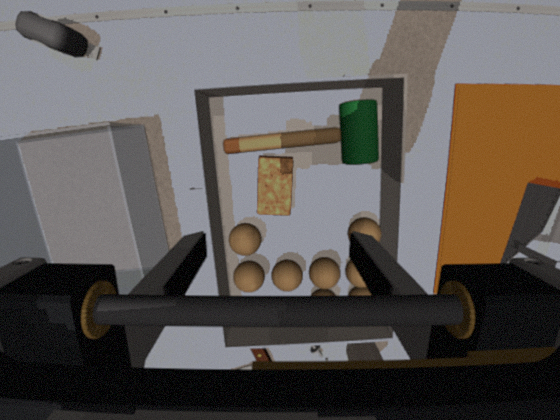

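apply_moves --plan '[{"xyz": [-0.03,0,0.5],"roll": 0.03,"gripper": 1},{"xyz": [-0.03,0,1],"roll": 0.03,"gripper": 1}]' --newtons 15

```text
t: 3.95
tcp_pos: [0.4907, -0.0541, 0.1657]
eef_rot: [2.283, 2.154, 0.005]
wrist_force: [0.5, 1.0, -0.6]
finger_gap: 0.998
```

apply_moves --plan '[{"xyz": [0,0,0.5],"roll": 0,"gripper": 1},{"xyz": [0,0,0.9],"roll": 0,"gripper": 1},{"xyz": [0,0,1],"roll": 0,"gripper": 1}]'

```text
t: 4.32
tcp_pos: [0.4883, -0.054, 0.0641]
eef_rot: [-2.283, -2.154, 0.003]
wrist_force: [0.1, 0.0, -0.0]
finger_gap: 1.0
```

apply_moves --plan '[{"xyz": [0,0,0.3],"roll": 0,"gripper": 1},{"xyz": [0,0,0.53],"roll": 0,"gripper": 1},{"xyz": [0,0,0.53],"roll": 0,"gripper": 0},{"xyz": [0,0,0.53],"roll": 0,"gripper": -0.5},{"xyz": [0,0,0.53],"roll": 0,"gripper": -0.5},{"xyz": [0,0,0.53],"roll": 0,"gripper": -0.5},{"xyz": [0,0,0.53],"roll": 0,"gripper": -0.5}]'

```text
t: 5.2
tcp_pos: [0.4896, -0.0552, 0.0129]
eef_rot: [2.286, 2.154, 0.001]
wrist_force: [-1.2, 0.0, 4.5]
finger_gap: 0.53
```

apply_moves --plan '[{"xyz": [0,0,-0.4],"roll": 0,"gripper": -0.5},{"xyz": [0,0,-1],"roll": 0,"gripper": -0.5}]'

```text
t: 5.45
tcp_pos: [0.4878, -0.0551, 0.1123]
eef_rot: [-2.285, -2.152, 0.005]
wrist_force: [0.6, -0.1, -0.6]
finger_gap: 0.528
```

apply_moves --plan '[{"xyz": [0.5,0.05,-0.1],"roll": 0,"gripper": -0.5},{"xyz": [1,0.13,-0.1],"roll": 0,"gripper": -0.5}]'

```text
t: 5.7
tcp_pos: [0.5092, 0.0445, 0.1241]
eef_rot: [2.288, 2.15, 0.004]
wrist_force: [0.9, -0.5, -2.0]
finger_gap: 0.53
```

apply_moves --plan '[{"xyz": [0.5,0.05,0],"roll": 0,"gripper": -0.5},{"xyz": [1,0.13,0],"roll": 0,"gripper": -0.5}]'

```text
t: 5.95
tcp_pos: [0.5269, 0.1444, 0.1225]
eef_rot: [-2.287, -2.154, 0.001]
wrist_force: [1.1, -0.1, -0.8]
finger_gap: 0.532
```

apply_moves --plan '[{"xyz": [0.5,0.05,0],"roll": 0,"gripper": -0.5},{"xyz": [1,0.13,0.1],"roll": 0,"gripper": -0.5},{"xyz": [1,0.13,0.5],"roll": 0,"gripper": -0.5}]'

```text
t: 6.32
tcp_pos: [0.5478, 0.2491, 0.0733]
eef_rot: [-2.278, -2.162, -0.012]
wrist_force: [-0.5, -0.9, -1.1]
finger_gap: 0.53
```

apply_moves --plan '[{"xyz": [0.12,0,0.4],"roll": 0,"gripper": -0.5},{"xyz": [0.12,0,0.57],"roll": 0,"gripper": -0.5},{"xyz": [0.12,0,0.57],"roll": 0,"gripper": 0.4},{"xyz": [0.12,0,0.57],"roll": 0,"gripper": 1},{"xyz": [0.12,0,0.57],"roll": 0,"gripper": 1},{"xyz": [0.12,0,0.1],"roll": 0,"gripper": 1},{"xyz": [0.12,0,-0.4],"roll": 0,"gripper": 1}]'

```text
t: 7.2
tcp_pos: [0.5468, 0.2535, 0.1141]
eef_rot: [2.287, 2.153, -0.0]
wrist_force: [1.1, -0.3, 0.3]
finger_gap: 0.991
```

```bash
python3 - <<'E'
from h import *
s=st(); ctrl.camera('top')
for n,z in dict(mallet_grip=.03,block_mid=.034,scoop_grip=.1).items():
    for m in ctrl.masks_of('top',n)[:2]:
        r=rect(m['region'],'top',z,s); print(n,round(m['score'],2),m['centre'],np.round(r[0]),np.round(r[1]),round(r[2],1))
E
```

```text
t 7.2 tcp [0.5468 0.2535 0.1141] toolx [ 0.06   0.998 -0.   ] tooly [ 0.998 -0.06  -0.   ] F [ 1.1 -0.3  0.3] gap 93.2
mallet_grip 0.87 [258.4, 243.0] [424. -15.] [ 85. 218.] 4.0
block_mid 0.75 [173.7, 210.6] [522. 256.] [56. 40.] 88.3
```

apply_moves --plan '[{"xyz": [-0.3,-0.2,-0.3],"roll": 0.16,"gripper": 1},{"xyz": [-0.6,-0.4,-0.3],"roll": 0.32,"gripper": 1},{"xyz": [-1,-0.5,-0.3],"roll": 0.48,"gripper": 1},{"xyz": [-1,-0.5,-0.3],"roll": 0.64,"gripper": 1},{"xyz": [-1,-0.5,-0.3],"roll": 0.8,"gripper": 1}]'

```text
t: 8.02
tcp_pos: [0.4899, 0.1562, 0.1416]
eef_rot: [-2.969, -1.027, 0.003]
wrist_force: [0.6, 0.7, -0.1]
finger_gap: 0.998
```

apply_moves --plan '[{"xyz": [-0.3,0.2,0],"roll": 0.17,"gripper": 1},{"xyz": [-0.7,0.36,0],"roll": 0.34,"gripper": 1},{"xyz": [-0.7,0.36,0],"roll": 0.5,"gripper": 1},{"xyz": [-0.7,0.36,0],"roll": 0.57,"gripper": 1},{"xyz": [-0.7,0.36,0],"roll": 0.57,"gripper": 1}]'

```text
t: 8.65
tcp_pos: [0.4578, 0.0851, 0.1417]
eef_rot: [3.138, 0.121, -0.003]
wrist_force: [-0.1, 1.0, -0.2]
finger_gap: 1.001
```

```bash
python3 - <<'E'
from h import *
s=st()
E
```

```text
t 8.65 tcp [0.4578 0.0851 0.1417] toolx [ 0.997  0.077 -0.002] tooly [ 0.077 -0.997  0.001] F [-0.1  1.  -0.2] gap 94.0
```

apply_moves --plan '[{"xyz": [-0.2,0.36,0],"roll": 0,"gripper": 0.2},{"xyz": [-0.42,0.72,0],"roll": 0,"gripper": 0.2},{"xyz": [-0.42,0.72,0.3],"roll": 0,"gripper": 0.2},{"xyz": [-0.42,0.72,0.8],"roll": 0,"gripper": 0.2},{"xyz": [-0.42,0.72,1],"roll": 0,"gripper": 0.2}]' --newtons 30

```text
t: 9.28
tcp_pos: [0.4206, 0.0103, 0.0403]
eef_rot: [-3.139, -0.122, 0.006]
wrist_force: [0.1, -0.4, 1.1]
finger_gap: 0.601
```

apply_moves --plan '[{"xyz": [0,0,0.27],"roll": 0,"gripper": 0.2},{"xyz": [0,0,0.27],"roll": 0,"gripper": -0.3},{"xyz": [0,0,0.27],"roll": 0,"gripper": -1},{"xyz": [0,0,0.27],"roll": 0,"gripper": -1},{"xyz": [0,0,0.27],"roll": 0,"gripper": -1},{"xyz": [0,0,0.27],"roll": 0,"gripper": -1}]'

```text
t: 10.02
tcp_pos: [0.4226, 0.0105, 0.0162]
eef_rot: [-3.139, -0.121, -0.002]
wrist_force: [-0.1, 0.1, 6.4]
finger_gap: 0.235
```

apply_moves --plan '[{"xyz": [0,0,-0.3],"roll": 0,"gripper": -1},{"xyz": [0,0,-0.7],"roll": 0,"gripper": -1},{"xyz": [0,0,-1],"roll": 0,"gripper": -1},{"xyz": [0,0,-1],"roll": 0,"gripper": -1}]'

```text
t: 10.52
tcp_pos: [0.4234, 0.0107, 0.1168]
eef_rot: [-3.139, -0.122, -0.006]
wrist_force: [0.7, 0.1, -4.3]
finger_gap: 0.229
```

```bash
python3 - <<'E'
from h import *
s=st(); im=ctrl.camera('scene'); cv2.imwrite('pics/s2.png',im[100:340,100:460,::-1])
E
```

```text
t 10.53 tcp [0.4234 0.0107 0.1168] toolx [0.997 0.077 0.004] tooly [ 0.077 -0.997 -0.   ] F [ 0.7  0.1 -4.3] gap 21.6
```

View pics/s2.png

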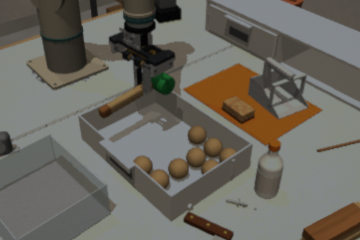

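apply_moves --plan '[{"xyz": [0,-0.5,0],"roll": 0,"gripper": -1},{"xyz": [0,-1,0],"roll": 0,"gripper": -1}]'

```text
t: 10.82
tcp_pos: [0.4138, 0.1106, 0.1143]
eef_rot: [3.139, 0.116, -0.003]
wrist_force: [1.4, -0.3, -3.1]
finger_gap: 0.232
```

apply_moves --plan '[{"xyz": [0,-0.5,0],"roll": 0,"gripper": -1},{"xyz": [0,-1,0],"roll": 0,"gripper": -1}]'

```text
t: 11.08
tcp_pos: [0.4058, 0.2109, 0.114]
eef_rot: [3.138, 0.12, -0.004]
wrist_force: [0.2, -0.8, -3.4]
finger_gap: 0.234
```

apply_moves --plan '[{"xyz": [0,-0.5,0],"roll": 0,"gripper": -1},{"xyz": [0,-1,0],"roll": 0,"gripper": -1}]'

```text
t: 11.32
tcp_pos: [0.398, 0.3105, 0.1137]
eef_rot: [3.138, 0.12, -0.004]
wrist_force: [0.5, -0.9, -3.0]
finger_gap: 0.231
```

apply_moves --plan '[{"xyz": [0.04,-0.54,0.2],"roll": 0,"gripper": -1},{"xyz": [0.04,-0.54,0.6],"roll": 0,"gripper": -1},{"xyz": [0.04,-0.54,0.99],"roll": 0,"gripper": -1},{"xyz": [0.04,-0.54,0.99],"roll": 0,"gripper": -1},{"xyz": [0.04,-0.54,0.99],"roll": 0,"gripper": -0.3},{"xyz": [0.04,-0.54,0.99],"roll": 0,"gripper": 0.2},{"xyz": [0.04,-0.54,0.99],"roll": 0,"gripper": 0.2},{"xyz": [0.04,-0.54,0.5],"roll": 0,"gripper": 0.2},{"xyz": [0.04,-0.54,0],"roll": 0,"gripper": 1}]'

```text
t: 12.45
tcp_pos: [0.399, 0.3633, 0.1167]
eef_rot: [3.139, 0.12, -0.001]
wrist_force: [0.3, 1.0, 0.1]
finger_gap: 0.671
```

```bash
python3 - <<'E'
from h import *
s=st(); im=ctrl.camera('top'); 
for n,z in dict(mallet_grip=.03,block_mid=.034).items():
    for m in ctrl.masks_of('top',n)[:1]:
        r=rect(m['region'],'top',z,s); print(n,round(m['score'],2),m['centre'],np.round(r[0]),np.round(r[1]),round(r[2],1))
cv2.imwrite('pics/t3.png',cv2.resize(im[130:300,80:340],None,fx=3,fy=3,interpolation=cv2.INTER_CUBIC)[:,:,::-1])
im=ctrl.camera('wrist');print(s['tcp_pos'])
for m in ctrl.masks_of('wrist','scoop_grip')[:1]:
   r=rect(m['region'],'wrist',.06,s); print(round(m['score'],2),m['centre'],np.round(r[0]),np.round(r[1]),round(r[2],1))
E
```

```text
t 12.45 tcp [0.399  0.3633 0.1167] toolx [ 0.997  0.076 -0.001] tooly [ 0.076 -0.997  0.001] F [0.3 1.  0.1] gap 63.1
mallet_grip 0.6 [155.3, 257.2] [398. 319.] [189.  60.] 88.2
block_mid 0.8 [173.9, 202.4] [546. 253.] [54. 84.] 87.0
[0.39903072 0.36330709 0.11674562]
0.79 [457.4, 197.5] [570. 394.] [115. 181.] 83.1
```

View pics/t3.png

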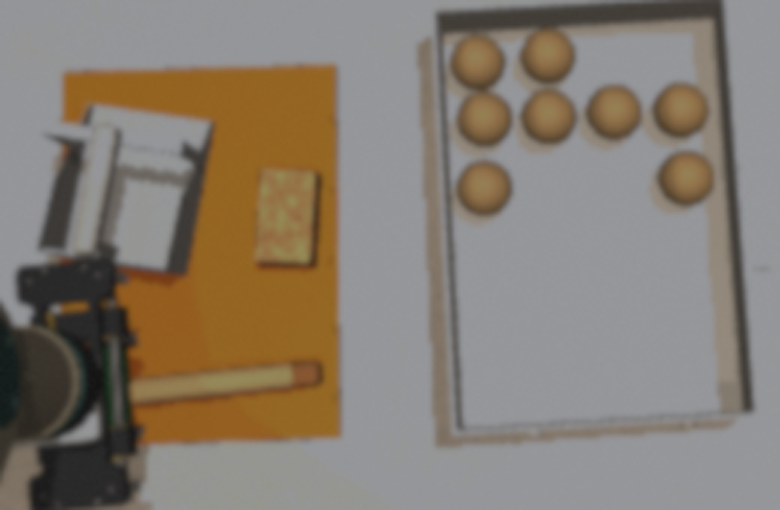

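```bash
python3 - <<'E'
from h import *
p=lambda c,z:(world('top',np.array(c)/3+[80,130],z)*1000).round(1)[:,:2]
b=p([[106,128],[88,245]],.12); print('bar',b, np.degrees(np.arctan2(*(b[0]-b[1])[::-1])))
l=p([[88,104],[213,121]],.006); print('lip(floor z)',l, l.mean(0))
r=p([[213,121],[186,273]],.01);print('right edge',r,np.degrees(np.arctan2(*(r[0]-r[1])[::-1])))
print(p([[65,72],[336,66],[340,436]],.004))
E
```

```text
bar [[610.4 384.5]
 [513.5 398.3]] -8.105266733902567
lip(floor z) [[656.1 438. ]
 [637.3 324.6]] [646.7 381.3]
right edge [[636.4 323.6]
 [498.6 347.7]] -9.920193881397761
[[687.  459.9]
 [685.8 212.7]
 [349.8 212.4]]
```

apply_moves --plan '[{"xyz": [0,0,-0.5],"roll": 0,"gripper": 1},{"xyz": [0.3,0,-0.8],"roll": -0.16,"gripper": 1},{"xyz": [0.8,-0.1,-0.8],"roll": -0.32,"gripper": 1},{"xyz": [1,-0.1,-0.8],"roll": -0.48,"gripper": 1},{"xyz": [1,-0.1,-0.8],"roll": -0.64,"gripper": 1}]'

```text
t: 13.32
tcp_pos: [0.4993, 0.3802, 0.1935]
eef_rot: [2.922, 1.151, -0.003]
wrist_force: [-0.1, -0.2, -0.3]
finger_gap: 0.999
```

apply_moves --plan '[{"xyz": [0.3,0.2,0],"roll": -0.16,"gripper": 1},{"xyz": [0.57,0.36,0],"roll": -0.32,"gripper": 1},{"xyz": [0.57,0.36,0],"roll": -0.48,"gripper": 1},{"xyz": [0.57,0.36,0],"roll": -0.63,"gripper": 1},{"xyz": [0.57,0.36,0],"roll": -0.63,"gripper": 1},{"xyz": [0.57,0.36,0],"roll": -0.63,"gripper": 1}]'

```text
t: 14.08
tcp_pos: [0.5641, 0.3932, 0.1945]
eef_rot: [-2.399, -2.028, 0.002]
wrist_force: [-0.0, -0.7, -0.5]
finger_gap: 0.999
```

```bash
python3 - <<'E'
from h import *
s=st(); im=ctrl.camera('wrist'); cv2.imwrite('pics/w3.png',im[:,:,::-1])
E
```

```text
t 14.07 tcp [0.5641 0.3932 0.1945] toolx [ 0.166  0.986 -0.001] tooly [ 0.986 -0.166 -0.001] F [-0.  -0.7 -0.5] gap 93.9
```

View pics/w3.png

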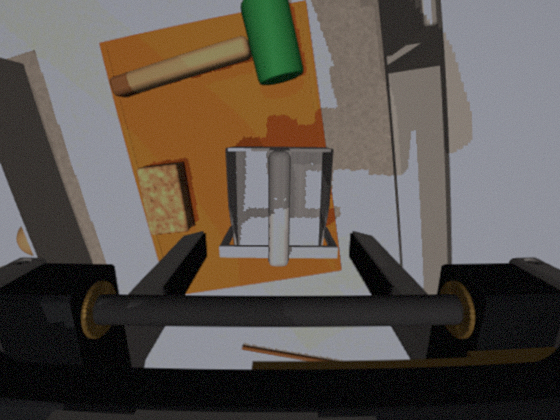

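Scoop aligned under the gripper; mallet and block both lie on the pad. I'll grip 20 mm ahead of the nominal point, so that a loose grip lets the mouth tilt up, and test that.

apply_moves --plan '[{"xyz": [0,0.2,0.4],"roll": 0,"gripper": 0.4},{"xyz": [0,0.2,0.8],"roll": 0,"gripper": 0},{"xyz": [0,0.2,1],"roll": 0,"gripper": 0},{"xyz": [0,0.2,1],"roll": 0,"gripper": -1},{"xyz": [0,0.2,1],"roll": 0,"gripper": -1},{"xyz": [0,0.2,1],"roll": 0,"gripper": -1},{"xyz": [0,0.2,0.9],"roll": 0,"gripper": -1},{"xyz": [0,0.2,0.7],"roll": 0,"gripper": -1},{"xyz": [0,0.2,0.5],"roll": 0,"gripper": -1},{"xyz": [0,0.2,0.5],"roll": 0,"gripper": -1}]' --newtons 40

```text
t: 15.38
tcp_pos: [0.586, 0.3909, 0.1487]
eef_rot: [2.396, 2.031, 0.008]
wrist_force: [0.2, -0.1, 0.6]
finger_gap: 0.007
```

```bash
python3 - <<'E'
from h import *
s=st(); im=ctrl.camera('wrist'); cv2.imwrite('pics/w4.png',im[:,:,::-1]); print(s['moment'])
im=ctrl.camera('scene'); cv2.imwrite('pics/s4.png',im[120:270,300:480,::-1])
E
```

```text
t 15.38 tcp [0.586  0.3909 0.1487] toolx [0.164 0.986 0.003] tooly [ 0.986 -0.164  0.004] F [ 0.2 -0.1  0.6] gap 0.6
[0.03530678 0.00889233 0.03599936]
```

apply_moves --plan '[{"xyz": [0,0,0],"roll": 0,"gripper": -1},{"xyz": [0,0,0],"roll": 0,"gripper": -1},{"xyz": [0,0,0],"roll": 0,"gripper": -1},{"xyz": [0,0,0],"roll": 0,"gripper": -1}]' --newtons 7

```text
t: 15.98
tcp_pos: [0.5842, 0.3901, 0.1452]
eef_rot: [-2.396, -2.031, 0.001]
wrist_force: [0.2, 0.6, 0.6]
finger_gap: 0.003
```

```bash
python3 - <<'E'
from h import *
s=st(); im=ctrl.camera('wrist'); print(s['moment'])
a=cv2.imread('pics/w4.png'); b=im[:,:,::-1]
im=ctrl.camera('scene'); c=im[120:270,300:480,::-1]; d=cv2.imread('pics/s4.png')
v=np.vstack([np.hstack([a[60:320,170:390],b[60:320,170:390]]),np.hstack([cv2.resize(d,(220,184)),cv2.resize(c,(220,184))])])
cv2.imwrite('pics/cmp.png',v)
E
```

```text
t 15.97 tcp [0.5842 0.3901 0.1452] toolx [ 0.164  0.986 -0.   ] tooly [ 0.986 -0.164 -0.   ] F [0.2 0.6 0.6] gap 0.3
[ 0.03505976 -0.0777009   0.00250271]
```

View pics/cmp.png

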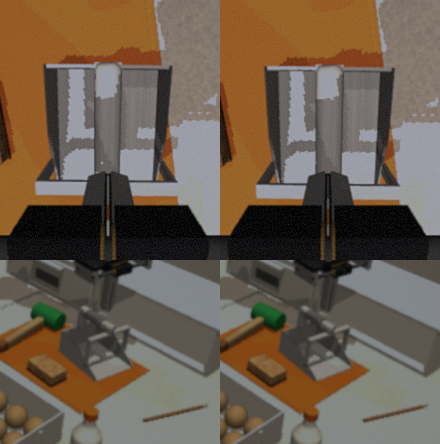

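```bash
python3 - <<'E'
from h import *
s=ctrl.sense(); s3=dict(s); s3['tcp_pos']=np.array([.5641,.3932,.1945])
print('w3 bridge',world('wrist',[[221,250],[338,250]],.094,s3).round(4),'\nbar ends',world('wrist',[[279,153],[279,264]],.120,s3).round(4),'\nback rim',world('wrist',[[228,149],[332,149]],.064,s3).round(4))
print('now bridge (row 245)',world('wrist',[[206,247],[347,247]],.094,s).round(4),world('wrist',[[277,128]],.12,s).round(4))
print('tcp px',pix('wrist',s['tcp_pos'],s))
E
```

```text
w3 bridge [[0.5984 0.3286 0.094 ]
 [0.6182 0.4476 0.094 ]] 
bar ends [[0.5097 0.4037 0.12  ]
 [0.6116 0.3869 0.12  ]] 
back rim [[0.5    0.3515 0.064 ]
 [0.5178 0.459  0.064 ]]
now bridge (row 245) [[0.5957 0.327  0.094 ]
 [0.6153 0.4449 0.094 ]] [[0.5103 0.4023 0.12  ]]
tcp px [[277.22858095 245.29656409]]
```

The fingers hadn't shut before I lifted. I'll repeat with more closing rows.

apply_moves --plan '[{"xyz": [0,0,0],"roll": 0,"gripper": -0.2},{"xyz": [0,0,0],"roll": 0,"gripper": -0.2},{"xyz": [0,0,0],"roll": 0,"gripper": -0.2},{"xyz": [0,0,0],"roll": 0,"gripper": -0.2},{"xyz": [0,0,0.3],"roll": 0,"gripper": -0.2},{"xyz": [0,0,0.53],"roll": 0,"gripper": -0.2},{"xyz": [0,0,0.53],"roll": 0,"gripper": -0.2},{"xyz": [0,0,0.53],"roll": 0,"gripper": -1},{"xyz": [0,0,0.53],"roll": 0,"gripper": -1},{"xyz": [0,0,0.53],"roll": 0,"gripper": -1},{"xyz": [0,0,0.53],"roll": 0,"gripper": -1},{"xyz": [0,0,0.53],"roll": 0,"gripper": -1}]' --newtons 40

```text
t: 17.58
tcp_pos: [0.585, 0.3905, 0.0938]
eef_rot: [2.396, 2.031, 0.003]
wrist_force: [-0.3, -0.1, 6.0]
finger_gap: 0.209
```

```bash
python3 - <<'E'
from h import *
s=st()
E
```

```text
t 17.57 tcp [0.585  0.3905 0.0938] toolx [0.164 0.986 0.001] tooly [ 0.986 -0.164  0.001] F [-0.3 -0.1  6. ] gap 19.6
```

Gripped (19.6 mm). Now I'll lift and try the loose-grip tilt.

apply_moves --plan '[{"xyz": [0,0,-0.2],"roll": 0,"gripper": -1},{"xyz": [0,0,-0.4],"roll": 0,"gripper": -1},{"xyz": [0,0,-0.4],"roll": 0,"gripper": -1}]'

```text
t: 17.95
tcp_pos: [0.5858, 0.3909, 0.1352]
eef_rot: [2.396, 2.031, 0.007]
wrist_force: [0.6, -0.0, -2.2]
finger_gap: 0.211
```

```bash
python3 - <<'E'
from h import *
s=st(); im=ctrl.camera('wrist'); cv2.imwrite('pics/w4.png',im[:,:,::-1]); print(s['moment'])
im=ctrl.camera('scene'); cv2.imwrite('pics/s4.png',im[120:270,300:480,::-1])
E
```

```text
t 17.95 tcp [0.5858 0.3909 0.1352] toolx [0.164 0.986 0.003] tooly [ 0.986 -0.164  0.003] F [ 0.6 -0.  -2.2] gap 19.8
[ 0.02375792 -0.06494189  0.00143639]
```

apply_moves --plan '[{"xyz": [0,0,0],"roll": 0,"gripper": -1},{"xyz": [0,0,0],"roll": 0,"gripper": -1},{"xyz": [0,0,0],"roll": 0,"gripper": -1}]' --newtons 8

```text
t: 18.42
tcp_pos: [0.5841, 0.39, 0.132]
eef_rot: [-2.397, -2.031, 0.001]
wrist_force: [-0.1, -1.2, -1.9]
finger_gap: 0.212
```

```bash
python3 - <<'E'
from h import *
s=st(); im=ctrl.camera('wrist'); print(s['moment'])
a=cv2.imread('pics/w4.png'); b=im[:,:,::-1]
im=ctrl.camera('scene'); c=im[120:270,300:480,::-1]; d=cv2.imread('pics/s4.png')
v=np.vstack([np.hstack([a[60:320,170:390],b[60:320,170:390]]),np.hstack([cv2.resize(d,(220,184)),cv2.resize(c,(220,184))])])
cv2.imwrite('pics/cmp2.png',v)
E
```

```text
t 18.43 tcp [0.5841 0.39   0.132 ] toolx [ 0.164  0.986 -0.001] tooly [ 0.986 -0.164 -0.001] F [-0.1 -1.2 -1.9] gap 19.9
[-0.03529458 -0.04350691  0.03725905]
```

View pics/cmp2.png

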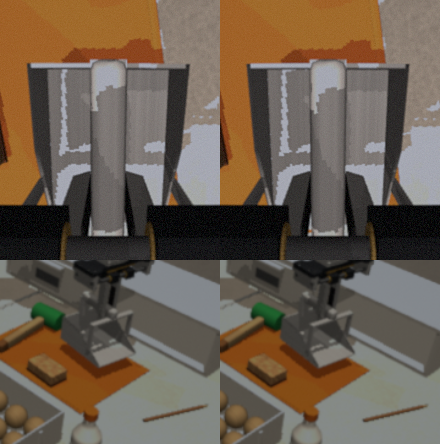

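apply_moves --plan '[{"xyz": [0,0,0.2],"roll": 0,"gripper": -1},{"xyz": [0,0,0.25],"roll": 0,"gripper": -1},{"xyz": [0,0,0.25],"roll": 0,"gripper": -1}]'

```text
t: 18.9
tcp_pos: [0.5836, 0.3898, 0.1062]
eef_rot: [-2.396, -2.031, 0.003]
wrist_force: [0.3, 0.7, -1.9]
finger_gap: 0.215
```

```bash
cat >> h.py <<'E'
def tilt(ref,im,dT=None):
    "shift (rows) of the bar's rear end and back rim in the wrist picture"
    a=cv2.cvtColor(ref,cv2.COLOR_BGR2GRAY); b=cv2.cvtColor(np.ascontiguousarray(im),cv2.COLOR_BGR2GRAY)
    t=a[112:150,195:365]; r=cv2.matchTemplate(b[80:190,180:380],t,cv2.TM_CCOEFF_NORMED); _,v,_,p=cv2.minMaxLoc(r)
    return p[0]-15,p[1]-32,round(v,2)
E
python3 - <<'E'
from h import *
s=st(); im=ctrl.camera('wrist')[:,:,::-1]; cv2.imwrite('pics/w5.png',im); print(tilt(cv2.imread('pics/w4.png'),im))
E
```

```text
t 18.9 tcp [0.5836 0.3898 0.1062] toolx [ 0.164  0.986 -0.001] tooly [ 0.986 -0.164 -0.002] F [ 0.3  0.7 -1.9] gap 20.2
(0, 1, 0.96)
```

apply_moves --plan '[{"xyz": [0,0,0],"roll": 0,"gripper": -1},{"xyz": [0,0,0],"roll": 0,"gripper": -1},{"xyz": [0,0,0],"roll": 0,"gripper": -1}]' --newtons 4

```text
t: 19.32
tcp_pos: [0.5844, 0.3902, 0.1078]
eef_rot: [-2.396, -2.031, -0.001]
wrist_force: [-0.0, -0.2, -1.8]
finger_gap: 0.212
```

```bash
python3 - <<'E'
from h import *
s=st(); im=ctrl.camera('wrist')[:,:,::-1]; print(tilt(cv2.imread('pics/w4.png'),im))
E
```

```text
t 19.32 tcp [0.5844 0.3902 0.1078] toolx [0.164 0.986 0.   ] tooly [ 0.986 -0.164  0.   ] F [-0.  -0.2 -1.8] gap 20.0
(-1, 10, 0.67)
```

apply_moves --plan '[{"xyz": [0,0,0],"roll": 0,"gripper": -1},{"xyz": [0,0,0],"roll": 0,"gripper": -1},{"xyz": [0,0,0],"roll": 0,"gripper": -1}]' --newtons 3

```text
t: 19.75
tcp_pos: [0.5843, 0.3902, 0.1075]
eef_rot: [-2.396, -2.031, -0.0]
wrist_force: [-0.4, -0.6, -1.0]
finger_gap: 0.214
```

```bash
python3 - <<'E'
from h import *
s=st(); im=ctrl.camera('wrist')[:,:,::-1]; print(tilt(cv2.imread('pics/w4.png'),im))
E
```

```text
t 19.75 tcp [0.5843 0.3902 0.1075] toolx [0.164 0.986 0.   ] tooly [ 0.986 -0.164 -0.   ] F [-0.4 -0.6 -1. ] gap 20.1
(-2, 15, 0.54)
```

Loose grip (4 N) tilts the mouth up as hoped. I'll press the scoop flat again, firm up and carry it to the bin.

apply_moves --plan '[{"xyz": [0,0,0.08],"roll": 0,"gripper": -1},{"xyz": [0,0,0.14],"roll": 0,"gripper": -1},{"xyz": [0,0,0.14],"roll": 0,"gripper": -1}]' --newtons 4

```text
t: 20.18
tcp_pos: [0.587, 0.3898, 0.0947]
eef_rot: [2.395, 2.029, 0.007]
wrist_force: [3.7, -0.6, 4.6]
finger_gap: 0.217
```

apply_moves --plan '[{"xyz": [0,0,0],"roll": 0,"gripper": -1},{"xyz": [0,0,0],"roll": 0,"gripper": -1},{"xyz": [0,0,-0.3],"roll": 0,"gripper": -1},{"xyz": [0,0,-0.8],"roll": -0.09,"gripper": -1},{"xyz": [0,0,-1],"roll": -0.18,"gripper": -1},{"xyz": [0,0,-1],"roll": -0.18,"gripper": -1}]' --newtons 40

```text
t: 20.92
tcp_pos: [0.5832, 0.391, 0.194]
eef_rot: [-2.193, -2.246, -0.001]
wrist_force: [-1.4, -0.1, -2.6]
finger_gap: 0.211
```

apply_moves --plan '[{"xyz": [-0.4,-0.12,0],"roll": 0,"gripper": -1},{"xyz": [-0.93,-0.28,-0.1],"roll": 0,"gripper": -1}]'

```text
t: 21.18
tcp_pos: [0.555, 0.2966, 0.1998]
eef_rot: [-2.191, -2.247, 0.01]
wrist_force: [0.3, -0.4, -1.8]
finger_gap: 0.207
```

apply_moves --plan '[{"xyz": [-0.5,-0.15,0],"roll": 0,"gripper": -1},{"xyz": [-0.93,-0.28,0],"roll": 0,"gripper": -1}]'

```text
t: 21.42
tcp_pos: [0.5298, 0.2009, 0.2014]
eef_rot: [-2.195, -2.244, 0.007]
wrist_force: [-0.1, 0.7, -2.4]
finger_gap: 0.21
```

apply_moves --plan '[{"xyz": [-0.5,-0.15,0],"roll": 0,"gripper": -1},{"xyz": [-0.93,-0.28,0],"roll": 0,"gripper": -1}]'

```text
t: 21.68
tcp_pos: [0.504, 0.1077, 0.2015]
eef_rot: [-2.195, -2.243, 0.006]
wrist_force: [0.6, -0.4, -1.2]
finger_gap: 0.209
```

apply_moves --plan '[{"xyz": [-0.5,-0.15,0],"roll": 0,"gripper": -1},{"xyz": [-0.93,-0.28,0],"roll": 0,"gripper": -1},{"xyz": [-0.93,-0.28,0],"roll": 0,"gripper": -1}]'

```text
t: 22.05
tcp_pos: [0.4781, 0.0124, 0.2021]
eef_rot: [-2.202, -2.237, 0.007]
wrist_force: [0.2, 0.8, -2.1]
finger_gap: 0.209
```

```bash
python3 - <<'E'
from h import *
s=st(); print(s['q'].round(2)); im=ctrl.camera('wrist')[:,:,::-1]; print(tilt(cv2.imread('pics/w4.png'),im))
im=ctrl.camera('top'); cv2.imwrite('pics/t5.png',im[:,:,::-1]); b=balls(); print(b)
for m in ctrl.masks_of('top','box_in')[:1]:
    r=rect(m['region'],'top',.095); print(r,m['score'])
E
```

```text
t 22.05 tcp [0.4781 0.0124 0.2021] toolx [-0.016  1.    -0.001] tooly [ 1.     0.016 -0.005] F [ 0.2  0.8 -2.1] gap 19.6
[-0.38  0.42  0.42  1.99 -0.23  0.78  1.76]
(0, 20, 0.58)
[(692, 18, 0.76, 265), (640, -41, 0.6, 137), (673, 82, 0.56, 260), (632, -84, 0.53, 256), (568, -103, 0.49, 247), (643, 12, 0.4, 97)]
((517.0352172851562, -332.76983642578125), (232.01611328125, 230.66456604003906), 4.2277302742004395) 0.55
```

```bash
python3 - <<'E'
from h import *
im=ctrl.camera('wrist')[:,:,::-1]; sc=ctrl.camera('scene')[:,:,::-1]
cv2.imwrite('pics/v11.png',np.hstack([cv2.imread('pics/w4.png')[60:320,170:390],im[60:320,100:460],cv2.resize(sc[80:320,100:350],(271,260))]))
E
```

```text
(no output)
```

View pics/v11.png

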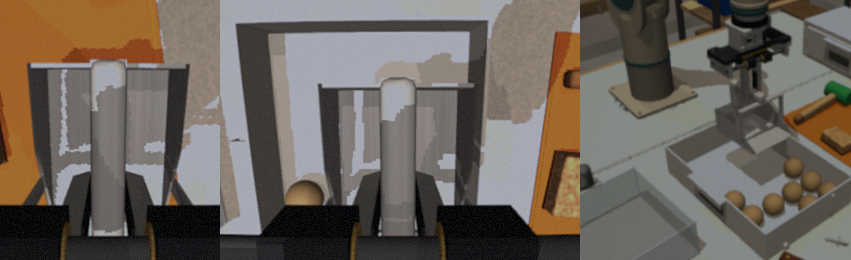

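```bash
cat >> h.py <<'E'
def rimrow(th,pz=-.015):
    "row of back rim in wrist picture for mouth-up tilt th (deg), pivot 20 mm ahead of grip"
    c=ctrl.calibration('wrist'); T=np.linalg.inv(c['T_tool_cam']); a=np.radians(th)
    y,z=-.078,.043; P=np.array([0,y*np.cos(a)+z*np.sin(a),pz-y*np.sin(a)+z*np.cos(a)])
    p=T[:3,:3]@P+T[:3,3]
    return cv2.projectPoints((F@p).reshape(1,3),np.zeros(3),np.zeros(3),c['mtx'],c['dist_coeffs'])[0].ravel()[1]
E
python3 -c "
from h import *
for t in range(-30,31,5): print(t,rimrow(t).round(1),rimrow(t,-.019).round(1))"
```

```text
-30 98.5 97.5
-25 100.6 99.7
-20 103.7 102.9
-15 107.7 107.0
-10 112.4 111.8
-5 117.7 117.3
0 123.5 123.2
5 129.7 129.6
10 136.3 136.3
15 143.2 143.4
20 150.4 150.6
25 157.8 158.1
30 165.3 165.8
```

apply_moves --plan '[{"xyz": [-0.45,-0.1,0],"roll": -0.01,"gripper": -1},{"xyz": [-0.87,-0.2,0],"roll": -0.01,"gripper": -1},{"xyz": [-0.87,-0.2,0.3],"roll": -0.01,"gripper": -1},{"xyz": [-0.87,-0.2,0.75],"roll": -0.01,"gripper": -1},{"xyz": [-0.87,-0.2,0.75],"roll": -0.01,"gripper": -1}]' --newtons 40

```text
t: 22.98
tcp_pos: [0.461, -0.0707, 0.1263]
eef_rot: [-2.178, -2.256, 0.006]
wrist_force: [-0.2, -1.2, -1.4]
finger_gap: 0.208
```

apply_moves --plan '[{"xyz": [0,0,0.15],"roll": 0,"gripper": -1},{"xyz": [0,0,0.25],"roll": 0,"gripper": -1},{"xyz": [0,0,0.33],"roll": 0,"gripper": -1},{"xyz": [0,0,0.35],"roll": 0,"gripper": -1},{"xyz": [0,0,0.35],"roll": 0,"gripper": -1}]' --newtons 8

```text
t: 23.6
tcp_pos: [0.4642, -0.0718, 0.094]
eef_rot: [2.182, 2.259, 0.002]
wrist_force: [0.0, 0.1, -2.3]
finger_gap: 0.212
```

```bash
cat >> h.py <<'E'
def rimfind(im):
    "candidate rows of strong horizontal edges at the back rim, left and right of the bar"
    g=cv2.GaussianBlur(cv2.cvtColor(np.ascontiguousarray(im),cv2.COLOR_BGR2GRAY),(3,3),0).astype(float)
    e=np.abs(np.diff(g,axis=0)); L=np.median(e[:,232:258],1); Rr=np.median(e[:,298:325],1); m=np.minimum(L,Rr)
    i=np.argsort(m[90:200])[::-1][:6]+90
    return [(int(k),round(m[k],1)) for k in i]
E
python3 - <<'E'
from h import *
s=st(); im=ctrl.camera('wrist')[:,:,::-1]; cv2.imwrite('pics/w6.png',im); print(rimfind(im)); print(rimfind(cv2.imread('pics/w4.png')))
E
```

```text
t 23.6 tcp [ 0.4642 -0.0718  0.094 ] toolx [-0.035  0.999  0.   ] tooly [0.999 0.035 0.002] F [ 0.   0.1 -2.3] gap 19.9
[(95, np.float64(39.0)), (94, np.float64(33.0)), (146, np.float64(32.0)), (145, np.float64(25.0)), (149, np.float64(19.5)), (96, np.float64(17.0))]
[(127, np.float64(31.0)), (122, np.float64(28.0)), (123, np.float64(24.0)), (126, np.float64(22.0)), (129, np.float64(14.0)), (121, np.float64(13.0))]
```

apply_moves --plan '[{"xyz": [-0.02,-0.1,-0.1],"roll": 0,"gripper": -1},{"xyz": [-0.04,-0.35,-0.1],"roll": 0,"gripper": -1},{"xyz": [-0.04,-0.45,-0.1],"roll": 0,"gripper": -1},{"xyz": [-0.04,-0.45,0],"roll": 0,"gripper": -1}]' --newtons 40

```text
t: 24.15
tcp_pos: [0.426, -0.0788, 0.0964]
eef_rot: [2.174, 2.249, 0.014]
wrist_force: [11.6, 1.2, 9.3]
finger_gap: 0.211
```

apply_moves --plan '[{"xyz": [0,0.05,0.02],"roll": 0,"gripper": -1},{"xyz": [0,0.1,0.04],"roll": 0,"gripper": -1},{"xyz": [0,0.15,0.06],"roll": 0,"gripper": -1},{"xyz": [0,0.2,0.08],"roll": 0,"gripper": -1},{"xyz": [0,0.26,0.1],"roll": 0,"gripper": -1},{"xyz": [0,0.32,0.1],"roll": 0,"gripper": -1},{"xyz": [0,0.38,0.1],"roll": 0,"gripper": -1},{"xyz": [0,0.42,0.1],"roll": 0,"gripper": -1}]' --newtons 5

```text
t: 25.15
tcp_pos: [0.4551, -0.0758, 0.0826]
eef_rot: [-2.178, -2.252, 0.009]
wrist_force: [-4.7, -3.0, 6.9]
finger_gap: 0.212
```

```bash
python3 - <<'E'
from h import *
s=st(); im=ctrl.camera('wrist')[:,:,::-1]; cv2.imwrite('pics/w7.png',im); print(rimfind(im))
E
```

```text
t 25.15 tcp [ 0.4551 -0.0758  0.0826] toolx [-0.033  0.999  0.002] tooly [ 0.999  0.033 -0.01 ] F [-4.7 -3.   6.9] gap 20.0
[(92, np.float64(40.0)), (93, np.float64(26.0)), (91, np.float64(26.0)), (106, np.float64(25.0)), (105, np.float64(20.0)), (90, np.float64(6.0))]
```

```bash
python3 - <<'E'
import cv2,numpy as np
cv2.imwrite('pics/v12.png',np.hstack([cv2.imread('pics/w6.png')[40:330,80:480],cv2.imread('pics/w7.png')[40:330,80:480]]))
from h import *
for pz in (-.015,-.027,-.035): print(pz,[round(rimrow(t,pz)) for t in range(-20,21,4)])
E
```

```text
-0.015 [104, 107, 110, 114, 119, 123, 128, 134, 139, 145, 150]
-0.027 [101, 105, 109, 113, 118, 123, 128, 134, 139, 145, 151]
-0.035 [99, 103, 107, 112, 117, 122, 128, 133, 139, 145, 152]
```

View pics/v12.png

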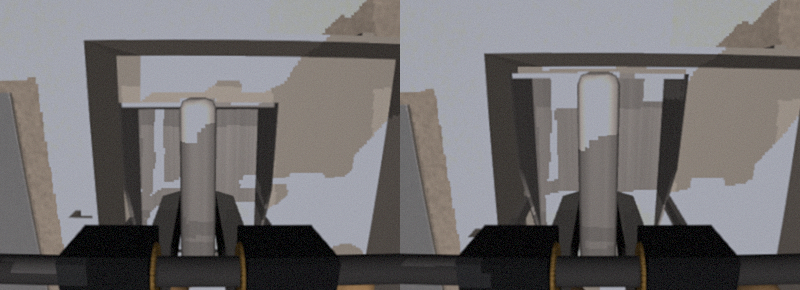

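The scoop has ridden up in the fingers and is mouth-down by about 5°. I'll release it to stand flat on the bin floor, then regrip.

apply_moves --plan '[{"xyz": [0,0,0],"roll": 0,"gripper": -0.2},{"xyz": [0,0,0],"roll": 0,"gripper": -0.2},{"xyz": [0,0,0],"roll": 0,"gripper": -0.2},{"xyz": [0,0,-0.05],"roll": 0,"gripper": -0.2},{"xyz": [0,0,-0.11],"roll": 0,"gripper": -0.2},{"xyz": [0,0,-0.11],"roll": 0,"gripper": -1},{"xyz": [0,0,-0.11],"roll": 0,"gripper": -1},{"xyz": [0,0,-0.11],"roll": 0,"gripper": -1},{"xyz": [0,0,-0.11],"roll": 0,"gripper": -1},{"xyz": [0,0,-0.11],"roll": 0,"gripper": -1},{"xyz": [0,0,-0.11],"roll": 0,"gripper": -1}]' --newtons 50

```text
t: 26.58
tcp_pos: [0.4608, -0.0759, 0.0945]
eef_rot: [2.182, 2.259, 0.001]
wrist_force: [1.3, 1.2, 1.0]
finger_gap: 0.208
```

```bash
python3 - <<'E'
from h import *
s=st(); im=ctrl.camera('wrist')[:,:,::-1]; cv2.imwrite('pics/w8.png',im); print(rimfind(im))
p=im[:,:].copy(); r=[k for k in range(100,140)]
ctrl.camera('top'); print(balls())
E
```

```text
t 26.57 tcp [ 0.4608 -0.0759  0.0945] toolx [-0.035  0.999 -0.   ] tooly [0.999 0.035 0.001] F [1.3 1.2 1. ] gap 19.6
[(115, np.float64(38.0)), (119, np.float64(27.0)), (114, np.float64(26.0)), (99, np.float64(25.0)), (100, np.float64(24.0)), (116, np.float64(24.0))]
[(637, -88, 0.83, 285), (573, 80, 0.78, 282), (676, 83, 0.74, 278), (632, 18, 0.72, 237), (625, 82, 0.63, 263), (689, 18, 0.59, 267), (631, -41, 0.59, 273), (589, -89, 0.46, 37)]
```

apply_moves --plan '[{"xyz": [-0.02,0.1,0],"roll": 0,"gripper": -1},{"xyz": [-0.04,0.25,0],"roll": 0,"gripper": -1},{"xyz": [-0.04,0.4,0],"roll": 0,"gripper": -1},{"xyz": [-0.04,0.55,0],"roll": 0,"gripper": -1},{"xyz": [-0.04,0.7,0],"roll": 0,"gripper": -1},{"xyz": [-0.04,0.85,0],"roll": 0,"gripper": -1},{"xyz": [-0.04,1,0],"roll": 0,"gripper": -1}]'

```text
t: 27.6
tcp_pos: [0.5532, -0.076, 0.0942]
eef_rot: [-2.175, -2.25, 0.013]
wrist_force: [-11.3, -0.3, 14.3]
finger_gap: 0.211
```

apply_moves --plan '[{"xyz": [0,0.15,0],"roll": 0,"gripper": -1},{"xyz": [0,0.3,0],"roll": 0,"gripper": -1},{"xyz": [0,0.42,0],"roll": 0,"gripper": -1},{"xyz": [0,0.54,0],"roll": 0,"gripper": -1},{"xyz": [0,0.64,0],"roll": 0,"gripper": -1},{"xyz": [0,0.74,0],"roll": 0,"gripper": -1},{"xyz": [0,0.8,0],"roll": 0,"gripper": -1},{"xyz": [0,0.85,0],"roll": 0,"gripper": -1},{"xyz": [0,0.85,0],"roll": 0,"gripper": -1}]'

```text
t: 28.72
tcp_pos: [0.6394, -0.0748, 0.094]
eef_rot: [-2.178, -2.252, 0.013]
wrist_force: [-9.0, 0.4, 10.8]
finger_gap: 0.209
```

```bash
python3 - <<'E'
from h import *
s=st(); im=ctrl.camera('wrist')[:,:,::-1]; cv2.imwrite('pics/w9.png',im); print(rimfind(im))
t=ctrl.camera('top'); cv2.imwrite('pics/t9.png',t[:,:,::-1]); print(balls())
sc=ctrl.camera('scene'); cv2.imwrite('pics/s9.png',sc[:,:,::-1])
v=np.hstack([cv2.resize(t[115:285,210:345],(405,510),interpolation=cv2.INTER_CUBIC)[:,:,::-1],cv2.resize(sc[110:320,170:370],(390,410))[:,:,::-1][:510].copy() if 0 else cv2.copyMakeBorder(cv2.resize(sc[110:320,170:370],(390,410)),0,100,0,0,cv2.BORDER_CONSTANT)[:,:,::-1]])
cv2.imwrite('pics/v13.png',v)
E
```

```text
t 28.73 tcp [ 0.6394 -0.0748  0.094 ] toolx [-0.034  0.999  0.001] tooly [ 0.999  0.034 -0.013] F [-9.   0.4 10.8] gap 19.7
[(187, np.float64(4.0)), (195, np.float64(3.0)), (188, np.float64(3.0)), (110, np.float64(3.0)), (111, np.float64(3.0)), (193, np.float64(2.0))]
[(625, 81, 0.8, 229), (686, 23, 0.57, 147), (675, 83, 0.51, 259)]
```

View pics/v13.png

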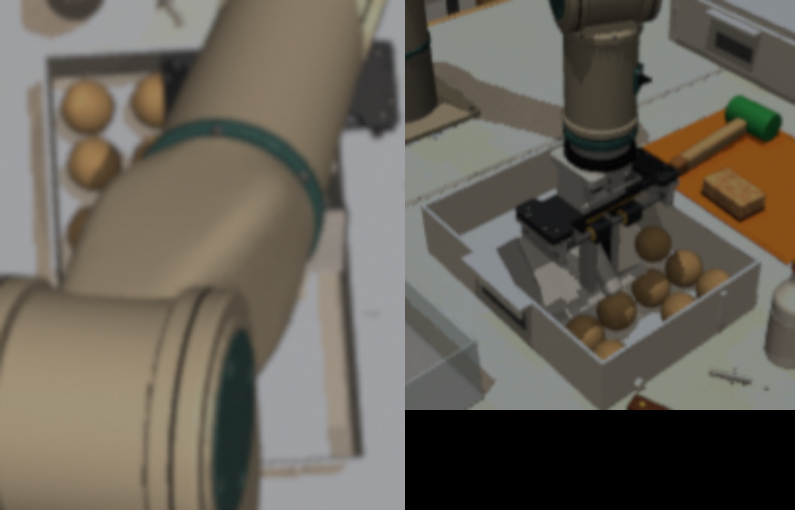

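```bash
python3 - <<'E'
from h import *
s=ctrl.sense(); M=R.from_rotvec(s['eef_rot']).as_matrix(); t=s['tcp_pos']
def show(n,P):
    u=pix('scene',P); print(n,np.round((u-[170,110])*1.951+[405,0]).astype(int).tolist())
fx=M[:,1]; fy=M[:,0]; 
def sc(x,y,z,g=28): return t+fx*(x-g)/1000+fy*y/1000+np.array([0,0,(z+109-94)/1000])
show('lip',[sc(84,57,-104),sc(84,-57,-104)]); show('back bottom',[sc(-58,57,-104),sc(-58,-57,-104)])
show('bridge top',[sc(44,60,-15),sc(44,-60,-15)]); show('tcp',t)
show('bin far corners in',[[.719,-.136,.08],[.713,.112,.08],[.719,-.136,.004]])
print(balls('scene'))
v=cv2.imread('pics/s9.png')
cv2.imwrite('pics/v14.png',np.hstack([cv2.resize(v[170:310,210:370],(640,560),interpolation=cv2.INTER_CUBIC)]))
E
```

```text
lip [[663, 342], [592, 390]]
back bottom [[588, 281], [518, 322]]
bridge top [[645, 270], [566, 317]]
tcp [[598, 285]]
bin far corners in [[600, 358], [754, 260], [600, 404]]
[(625, 22, 0.86, 321), (569, 80, 0.8, 260), (637, -39, 0.69, 279), (660, 88, 0.67, 156), (628, 72, 0.64, 296), (665, 32, 0.63, 148), (632, -85, 0.48, 245), (676, -86, 0.43, 109)]
```

View pics/v14.png

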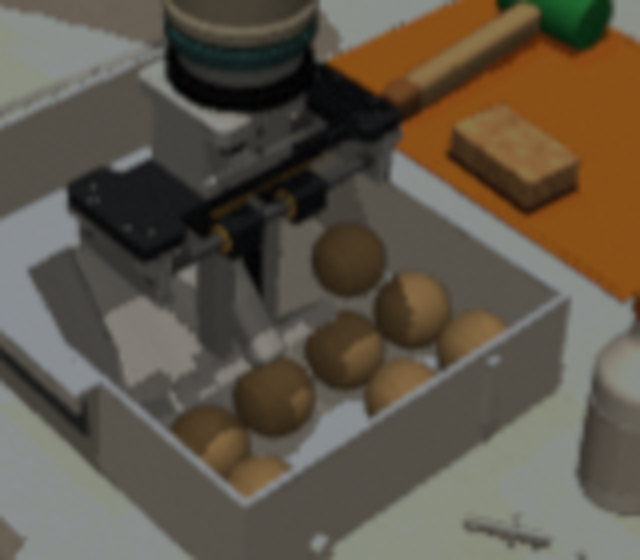

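apply_moves --plan '[{"xyz": [0,0.05,-0.01],"roll": 0,"gripper": -1},{"xyz": [0,0.1,-0.01],"roll": 0,"gripper": -1},{"xyz": [0,0.14,-0.01],"roll": 0,"gripper": -1},{"xyz": [0,0.17,-0.01],"roll": 0,"gripper": -1},{"xyz": [0,0.17,-0.01],"roll": 0,"gripper": -1}]'

```text
t: 29.6
tcp_pos: [0.6627, -0.073, 0.0952]
eef_rot: [-2.183, -2.26, 0.0]
wrist_force: [-1.6, 0.5, -3.4]
finger_gap: 0.213
```

```bash
python3 - <<'E'
from h import *
s=st(); ctrl.camera('scene'); print(balls('scene'))
E
```

```text
t 29.6 tcp [ 0.6627 -0.073   0.0952] toolx [-0.035  0.999 -0.   ] tooly [ 0.999  0.035 -0.   ] F [-1.6  0.5 -3.4] gap 20.0
[(635, 75, 0.79, 289), (646, -86, 0.77, 124), (666, -35, 0.73, 223), (669, -82, 0.71, 185), (661, 27, 0.67, 163), (662, 93, 0.65, 183), (572, 85, 0.55, 260), (635, 21, 0.54, 174)]
```

All 3 balls of this lane are on the pan (vertical force −3.4 N fits scoop plus 3 balls). Next I tilt the mouth up inside the corner.

apply_moves --plan '[{"xyz": [0,-0.02,-0.02],"roll": 0,"gripper": -1},{"xyz": [0,-0.05,-0.05],"roll": 0,"gripper": -1},{"xyz": [0,-0.09,-0.09],"roll": 0,"gripper": -1},{"xyz": [0,-0.13,-0.12],"roll": 0,"gripper": -1},{"xyz": [0,-0.15,-0.14],"roll": 0,"gripper": -1},{"xyz": [0,-0.15,-0.14],"roll": 0,"gripper": -1}]' --newtons 50

```text
t: 30.45
tcp_pos: [0.6473, -0.0736, 0.1097]
eef_rot: [2.183, 2.259, 0.0]
wrist_force: [-0.6, -0.2, -3.2]
finger_gap: 0.214
```

apply_moves --plan '[{"xyz": [0,0,0],"roll": 0,"gripper": -1},{"xyz": [0,0,0],"roll": 0,"gripper": -1},{"xyz": [0,0,0],"roll": 0,"gripper": -1},{"xyz": [0,0,0],"roll": 0,"gripper": -1}]' --newtons 6

```text
t: 30.95
tcp_pos: [0.6475, -0.0735, 0.1094]
eef_rot: [-2.183, -2.259, 0.0]
wrist_force: [-1.0, 0.9, -2.2]
finger_gap: 0.212
```

```bash
cat >> h.py <<'E'
def bar(im):
    "row of bar rear end: strongest vertical-gradient rows along bar columns"
    g=cv2.GaussianBlur(cv2.cvtColor(np.ascontiguousarray(im),cv2.COLOR_BGR2GRAY),(3,3),0).astype(float)
    e=np.median(np.abs(np.diff(g,axis=0))[:,270:286],1); i=np.argsort(e[70:200])[::-1][:5]+70
    return [(int(k),int(e[k])) for k in i]
E
python3 - <<'E'
from h import *
s=st(); im=ctrl.camera('wrist')[:,:,::-1]; cv2.imwrite('pics/w10.png',im); print('rim',rimfind(im),'bar',bar(im))
for f in ('w8','w9','w4','w6'): q=cv2.imread(f'pics/{f}.png'); print(f,rimfind(q)[:4],bar(q))
ctrl.camera('scene'); print(balls('scene'))
E
```

```text
t 30.95 tcp [ 0.6475 -0.0735  0.1094] toolx [-0.035  0.999 -0.   ] tooly [ 0.999  0.035 -0.   ] F [-1.   0.9 -2.2] gap 20.0
rim [(192, np.float64(4.0)), (193, np.float64(4.0)), (111, np.float64(4.0)), (110, np.float64(3.0)), (194, np.float64(2.5)), (196, np.float64(2.0))] bar [(193, 2), (192, 2), (75, 2), (86, 2), (90, 2)]
w8 [(115, np.float64(38.0)), (119, np.float64(27.0)), (114, np.float64(26.0)), (99, np.float64(25.0))] [(85, 37), (99, 37), (84, 30), (102, 29), (100, 24)]
w9 [(187, np.float64(4.0)), (195, np.float64(3.0)), (188, np.float64(3.0)), (110, np.float64(3.0))] [(97, 2), (98, 2), (89, 2), (88, 2), (96, 2)]
w4 [(127, np.float64(31.0)), (122, np.float64(28.0)), (123, np.float64(24.0)), (126, np.float64(22.0))] [(121, 20), (120, 20), (122, 13), (119, 11), (107, 10)]
w6 [(95, np.float64(39.0)), (94, np.float64(33.0)), (146, np.float64(32.0)), (145, np.float64(25.0))] [(95, 41), (79, 36), (94, 34), (78, 30), (136, 24)]
[(629, -81, 0.72, 244), (623, 32, 0.71, 291), (667, 88, 0.69, 110), (664, 32, 0.66, 138), (670, -81, 0.65, 117), (563, 78, 0.62, 273), (630, 75, 0.56, 245), (665, -41, 0.47, 175)]
```

```bash
python3 - <<'E'
from h import *
for f in ('w9','w10'):
    q=cv2.imread(f'pics/{f}.png'); g=q.mean(2); print(f,g.mean().round(1), 'cols240-250',g[70:240:6,240:250].mean(1).round().astype(int).tolist(),'bar',g[70:240:6,272:284].mean(1).round().astype(int).tolist())
q=cv2.imread('pics/w10.png'); l=cv2.convertScaleAbs(q,alpha=255/max(1,np.percentile(q,98))); cv2.imwrite('pics/v15.png',l[40:330,80:480])
E
```

```text
w9 94.6 cols240-250 [153, 156, 156, 152, 152, 160, 157, 147, 146, 146, 145, 146, 146, 145, 85, 88, 89, 95, 100, 116, 78, 77, 78, 83, 89, 90, 90, 86, 63] bar [154, 156, 156, 151, 153, 164, 153, 152, 151, 152, 152, 152, 153, 153, 153, 153, 153, 153, 153, 153, 153, 156, 163, 177, 124, 120, 102, 93, 93]
w10 96.6 cols240-250 [148, 153, 154, 149, 151, 157, 158, 150, 148, 148, 149, 148, 148, 144, 87, 88, 91, 99, 101, 116, 67, 77, 82, 87, 92, 94, 89, 82, 66] bar [149, 153, 154, 148, 152, 149, 150, 150, 149, 150, 150, 151, 150, 150, 151, 151, 151, 150, 152, 152, 150, 156, 168, 122, 129, 114, 97, 95, 97]
```

View pics/v15.png

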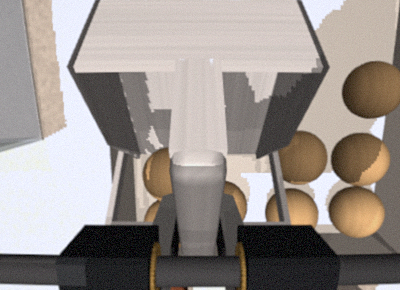

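Wrist view: the scoop has pitched mouth-down (back rim at row ~110 and 250 px wide, so close to the camera), because floor drag rotated it in the grip. I'll drag it back with a loose grip to level it, then release and regrip. After that I'll sweep with the pan hovering just above the floor.

apply_moves --plan '[{"xyz": [0,-0.08,0.03],"roll": 0,"gripper": -1},{"xyz": [0,-0.16,0.04],"roll": 0,"gripper": -1},{"xyz": [0,-0.24,0.04],"roll": 0,"gripper": -1},{"xyz": [0,-0.32,0.04],"roll": 0,"gripper": -1},{"xyz": [0,-0.4,0.04],"roll": 0,"gripper": -1},{"xyz": [0,-0.48,0.06],"roll": 0,"gripper": -1},{"xyz": [0,-0.56,0.08],"roll": 0,"gripper": -1},{"xyz": [0,-0.64,0.1],"roll": 0,"gripper": -1},{"xyz": [0,-0.72,0.12],"roll": 0,"gripper": -1},{"xyz": [0,-0.8,0.14],"roll": 0,"gripper": -1},{"xyz": [0,-0.88,0.15],"roll": 0,"gripper": -1},{"xyz": [0,-0.95,0.15],"roll": 0,"gripper": -1}]' --newtons 5

```text
t: 32.6
tcp_pos: [0.552, -0.0769, 0.0944]
eef_rot: [-2.183, -2.259, 0.0]
wrist_force: [0.3, 0.9, -2.5]
finger_gap: 0.216
```

```bash
cat >> h.py <<'E'
from scipy.optimize import least_squares
def scoopmask(cam='wrist'):
    m=ctrl.masks_of(cam,'scoop_grip'); return m[0] if m else None
def fit(im=None,verbose=True):
    "rim row/width from the scoop's mask in the newest wrist picture -> tilt (deg, mouth up +), depth of rim below TCP"
    m=scoopmask()
    if m is None: print('no scoop'); return
    rg=m['region']; cnt=rg.sum(1); out=[]
    rows=np.where(cnt>60)[0]
    print('score',round(m['score'],2),'rows',[(int(r),int(np.where(rg[r])[0].min()),int(np.where(rg[r])[0].max())) for r in rows[:60:5]])
    return m
E
python3 - <<'E'
from h import *
s=st(); im=ctrl.camera('wrist')[:,:,::-1]; cv2.imwrite('pics/w11.png',im); fit(); print(rimfind(im))
ctrl.camera('scene'); print(balls('scene'))
E
```

```text
t 32.6 tcp [ 0.552  -0.0769  0.0944] toolx [-0.034  0.999  0.   ] tooly [ 0.999  0.034 -0.   ] F [ 0.3  0.9 -2.5] gap 20.3
score 0.87 rows [(113, 205, 351), (118, 195, 361), (123, 183, 371), (128, 182, 373), (133, 183, 372), (138, 184, 372), (143, 185, 371), (148, 186, 370), (153, 187, 369), (158, 188, 367), (163, 189, 367), (168, 189, 367)]
[(123, np.float64(36.0)), (112, np.float64(33.0)), (111, np.float64(26.0)), (122, np.float64(25.0)), (113, np.float64(18.0)), (124, np.float64(18.0))]
[(622, 29, 0.89, 319), (668, -45, 0.76, 212), (666, 83, 0.57, 127), (569, 86, 0.52, 300), (662, 27, 0.5, 160), (668, -90, 0.45, 88)]
```

apply_moves --plan '[{"xyz": [0,0,0.03],"roll": 0,"gripper": -1},{"xyz": [0,0,0.03],"roll": 0,"gripper": -0.3},{"xyz": [0,0,0.03],"roll": 0,"gripper": -0.2},{"xyz": [0,0,0.03],"roll": 0,"gripper": -0.2},{"xyz": [0,0,0.03],"roll": 0,"gripper": -0.2},{"xyz": [0,0,0.01],"roll": 0,"gripper": -0.2},{"xyz": [0,0,0.01],"roll": 0,"gripper": -0.2}]'

```text
t: 33.67
tcp_pos: [0.5526, -0.0766, 0.0937]
eef_rot: [-2.183, -2.259, -0.0]
wrist_force: [-0.5, 0.9, 1.1]
finger_gap: 0.401
```

```bash
python3 - <<'E'
from h import *
s=st(); im=ctrl.camera('wrist')[:,:,::-1]; cv2.imwrite('pics/w12.png',im); fit(); print(rimfind(im),bar(im))
m=ctrl.calibration('wrist')
# flat on floor prediction for several g: rim px row, width
for g in (0,10,20,28):
    M=R.from_rotvec(s['eef_rot']).as_matrix(); t=s['tcp_pos']
    P=[[t[0]-(58+g)/1000,t[1]+dy,.066] for dy in(-.057,.057)]; B=[[t[0]-(58+g)/1000,t[1],.120],[t[0]+(44-g)/1000,t[1]+.06,.094]]
    print(g,pix('wrist',P,s).round().tolist(),pix('wrist',B,s).round().tolist())
E
```

```text
t 33.67 tcp [ 0.5526 -0.0766  0.0937] toolx [-0.035  0.999  0.   ] tooly [0.999 0.035 0.   ] F [-0.5  0.9  1.1] gap 37.7
score 0.69 rows [(111, 198, 358), (116, 196, 358), (121, 196, 357), (126, 197, 357), (131, 198, 356), (136, 199, 356), (141, 199, 357), (146, 199, 357), (151, 200, 356), (156, 200, 355), (161, 200, 354), (166, 200, 355)]
[(115, np.float64(40.0)), (114, np.float64(34.0)), (119, np.float64(24.0)), (118, np.float64(21.0)), (116, np.float64(20.0)), (120, np.float64(16.0))] [(101, 24), (104, 21), (102, 20), (179, 17), (105, 14)]
0 [[199.0, 150.0], [361.0, 156.0]] [[281.0, 159.0], [361.0, 307.0]]
10 [[198.0, 136.0], [362.0, 142.0]] [[282.0, 139.0], [362.0, 294.0]]
20 [[198.0, 121.0], [363.0, 127.0]] [[282.0, 119.0], [364.0, 281.0]]
28 [[198.0, 109.0], [365.0, 115.0]] [[283.0, 103.0], [365.0, 270.0]]
```

apply_moves --plan '[{"xyz": [0,0,0],"roll": 0,"gripper": -1},{"xyz": [0,0,0],"roll": 0,"gripper": -1},{"xyz": [0,0,0],"roll": 0,"gripper": -1},{"xyz": [0,0,0],"roll": 0,"gripper": -1},{"xyz": [0,0,0],"roll": 0,"gripper": -1},{"xyz": [0,0,-0.02],"roll": 0,"gripper": -1},{"xyz": [0,0,-0.02],"roll": 0,"gripper": -1}]' --newtons 60

```text
t: 34.65
tcp_pos: [0.5526, -0.077, 0.0955]
eef_rot: [2.183, 2.259, -0.0]
wrist_force: [-0.8, 0.7, -1.6]
finger_gap: 0.207
```

```bash
python3 - <<'E'
from h import *
s=st(); im=ctrl.camera('wrist')[:,:,::-1]; cv2.imwrite('pics/w13.png',im); print(rimfind(im)[:3],bar(im)[:3])
ctrl.camera('scene'); print(balls('scene')); print(st()['wrist_force'])
ctrl.camera('top'); print(balls('top'))
E
```

```text
t 34.65 tcp [ 0.5526 -0.077   0.0955] toolx [-0.034  0.999 -0.   ] tooly [0.999 0.034 0.   ] F [-0.8  0.7 -1.6] gap 19.4
[(115, np.float64(40.0)), (114, np.float64(30.0)), (119, np.float64(26.0))] [(101, 24), (102, 19), (104, 19)]
[(570, 76, 0.83, 314), (628, 20, 0.81, 321), (669, 89, 0.58, 99), (633, 73, 0.56, 291), (631, -78, 0.55, 229), (672, -86, 0.55, 73), (669, -37, 0.48, 208), (663, 28, 0.43, 177)]
t 34.8 tcp [ 0.5525 -0.0769  0.0954] toolx [-0.034  0.999 -0.   ] tooly [ 0.999  0.034 -0.   ] F [ 0.4 -0.  -2.1] gap 19.4
[ 0.37899846 -0.0205861  -2.10830283]
[(624, 83, 0.71, 270), (685, 19, 0.66, 230), (670, 85, 0.62, 245), (563, 81, 0.57, 267), (681, -47, 0.56, 202), (633, 21, 0.54, 239)]
```

apply_moves --plan '[{"xyz": [0,0.07,0],"roll": 0,"gripper": -1},{"xyz": [0,0.16,0],"roll": 0,"gripper": -1},{"xyz": [0,0.25,0],"roll": 0,"gripper": -1},{"xyz": [0,0.34,0],"roll": 0,"gripper": -1},{"xyz": [0,0.43,0],"roll": 0,"gripper": -1},{"xyz": [0,0.52,0],"roll": 0,"gripper": -1},{"xyz": [0,0.6,0],"roll": 0,"gripper": -1},{"xyz": [0,0.68,0],"roll": 0,"gripper": -1},{"xyz": [0,0.76,0],"roll": 0,"gripper": -1},{"xyz": [0,0.83,0],"roll": 0,"gripper": -1},{"xyz": [0,0.89,0],"roll": 0,"gripper": -1},{"xyz": [0,0.94,0],"roll": 0,"gripper": -1},{"xyz": [0,0.98,0],"roll": 0,"gripper": -1},{"xyz": [0,0.98,0],"roll": 0,"gripper": -1}]'

```text
t: 36.65
tcp_pos: [0.6512, -0.0734, 0.0957]
eef_rot: [2.182, 2.259, 0.001]
wrist_force: [-0.3, 0.3, -3.2]
finger_gap: 0.208
```

```bash
python3 - <<'E'
from h import *
s=st(); im=ctrl.camera('wrist')[:,:,::-1]; cv2.imwrite('pics/w14.png',im); print(rimfind(im)[:3],bar(im)[:3]); fit()
ctrl.camera('scene'); print(balls('scene')); print(ctrl.sense()['wrist_force'])
E
```

```text
t 36.65 tcp [ 0.6512 -0.0734  0.0957] toolx [-0.035  0.999 -0.   ] tooly [0.999 0.035 0.001] F [-0.3  0.3 -3.2] gap 19.5
[(115, np.float64(40.0)), (114, np.float64(33.0)), (119, np.float64(26.0))] [(101, 26), (104, 20), (102, 19)]
score 0.81 rows [(111, 216, 358), (116, 196, 359), (121, 197, 359), (126, 197, 358), (131, 198, 357), (136, 198, 356), (141, 199, 357), (146, 199, 357), (151, 200, 356), (156, 200, 356), (161, 200, 355), (166, 201, 354)]
[(639, -82, 0.7, 199), (668, -91, 0.68, 119), (665, 88, 0.66, 167), (668, 24, 0.64, 115), (631, 70, 0.6, 307), (633, 40, 0.6, 110), (561, 86, 0.58, 278)]
[-0.3665596   0.82090744 -4.01511133]
```

Scoop level, 3 balls aboard, lip ~10 mm from the far wall. Next: back off a little, raise, and loosen to tilt.

apply_moves --plan '[{"xyz": [0,-0.02,-0.02],"roll": 0,"gripper": -1},{"xyz": [0,-0.04,-0.05],"roll": 0,"gripper": -1},{"xyz": [0,-0.06,-0.09],"roll": 0,"gripper": -1},{"xyz": [0,-0.08,-0.12],"roll": 0,"gripper": -1},{"xyz": [0,-0.1,-0.15],"roll": 0,"gripper": -1},{"xyz": [0,-0.11,-0.15],"roll": 0,"gripper": -1}]'

```text
t: 37.6
tcp_pos: [0.6395, -0.0738, 0.1108]
eef_rot: [2.183, 2.259, 0.0]
wrist_force: [-0.2, 0.2, -3.1]
finger_gap: 0.208
```

apply_moves --plan '[{"xyz": [0,0,0],"roll": 0,"gripper": -1},{"xyz": [0,0,0],"roll": 0,"gripper": -1},{"xyz": [0,0,0],"roll": 0,"gripper": -1},{"xyz": [0,0,0],"roll": 0,"gripper": -1}]' --newtons 7

```text
t: 38.1
tcp_pos: [0.6395, -0.0738, 0.1104]
eef_rot: [-2.183, -2.259, 0.0]
wrist_force: [0.5, -0.5, -4.1]
finger_gap: 0.215
```

```bash
python3 - <<'E'
from h import *
s=st(); im=ctrl.camera('wrist')[:,:,::-1]; cv2.imwrite('pics/w15.png',im); print(rimfind(im)[:4],bar(im)[:3]); fit()
ctrl.camera('scene'); print(balls('scene')); print(ctrl.sense()['wrist_force'])
E
```

```text
t 38.1 tcp [ 0.6395 -0.0738  0.1104] toolx [-0.034  0.999  0.   ] tooly [ 0.999  0.034 -0.   ] F [ 0.5 -0.5 -4.1] gap 20.2
[(115, np.float64(42.0)), (114, np.float64(28.0)), (119, np.float64(27.0)), (116, np.float64(26.0))] [(102, 25), (101, 22), (104, 19)]
score 0.81 rows [(111, 197, 359), (116, 196, 359), (121, 196, 358), (126, 196, 358), (131, 197, 357), (136, 198, 357), (141, 199, 357), (146, 199, 357), (151, 200, 356), (156, 199, 356), (161, 199, 355), (166, 199, 355)]
[(614, -74, 0.73, 228), (652, -23, 0.67, 292), (664, -85, 0.66, 230), (564, 81, 0.54, 270), (634, 65, 0.51, 279), (631, 31, 0.47, 165), (660, 35, 0.46, 148), (666, 83, 0.44, 184)]
[-0.34617898  0.31397409 -3.38811348]
```

apply_moves --plan '[{"xyz": [0,0,0],"roll": 0,"gripper": -1},{"xyz": [0,0,0],"roll": 0,"gripper": -1},{"xyz": [0,0,0],"roll": 0,"gripper": -1}]' --newtons 5

```text
t: 38.67
tcp_pos: [0.6395, -0.0738, 0.1105]
eef_rot: [-2.183, -2.259, -0.0]
wrist_force: [-0.1, 0.6, -4.3]
finger_gap: 0.21
```

```bash
python3 - <<'E'
from h import *
s=st(); im=ctrl.camera('wrist')[:,:,::-1]; print(rimfind(im)[:4],bar(im)[:3])
E
```

```text
t 38.67 tcp [ 0.6395 -0.0738  0.1105] toolx [-0.034  0.999  0.   ] tooly [0.999 0.034 0.   ] F [-0.1  0.6 -4.3] gap 19.7
[(115, np.float64(39.0)), (114, np.float64(29.0)), (119, np.float64(27.0)), (116, np.float64(25.0))] [(102, 24), (101, 22), (104, 18)]
```

apply_moves --plan '[{"xyz": [0,0,0],"roll": 0,"gripper": -1},{"xyz": [0,0,0],"roll": 0,"gripper": -1}]' --newtons 4

```text
t: 38.98
tcp_pos: [0.6395, -0.0738, 0.1105]
eef_rot: [-2.183, -2.259, -0.0]
wrist_force: [0.1, 0.9, -3.1]
finger_gap: 0.216
```

```bash
python3 - <<'E'
from h import *
s=st(); im=ctrl.camera('wrist')[:,:,::-1]; print(rimfind(im)[:4],bar(im)[:3])
ctrl.camera('scene'); print(balls('scene')); print(ctrl.sense()['wrist_force'])
E
```

```text
t 38.98 tcp [ 0.6395 -0.0738  0.1105] toolx [-0.034  0.999  0.   ] tooly [0.999 0.034 0.   ] F [ 0.1  0.9 -3.1] gap 20.3
[(115, np.float64(41.0)), (114, np.float64(28.0)), (119, np.float64(27.0)), (116, np.float64(26.0))] [(102, 24), (101, 22), (104, 19)]
[(666, -37, 0.87, 275), (630, 23, 0.63, 184), (630, 70, 0.62, 291), (664, 25, 0.57, 139), (611, -74, 0.54, 238), (666, 87, 0.54, 144), (567, 89, 0.51, 274)]
[-0.02154214  0.02691371 -3.28166911]
```

No self-tilt with the balls balanced over the pivot. Alternative: firm grip, lift straight up, advance the lip over the far rim and press it down there to tip the mouth up.

apply_moves --plan '[{"xyz": [0,0,0],"roll": 0,"gripper": -1},{"xyz": [0,0,0],"roll": 0,"gripper": -1},{"xyz": [0,0,-0.06],"roll": 0,"gripper": -1},{"xyz": [0,0,-0.15],"roll": 0,"gripper": -1},{"xyz": [0,0,-0.27],"roll": 0,"gripper": -1},{"xyz": [0,0,-0.39],"roll": 0,"gripper": -1},{"xyz": [0,0,-0.51],"roll": 0,"gripper": -1},{"xyz": [0,0,-0.61],"roll": 0,"gripper": -1},{"xyz": [0,0,-0.69],"roll": 0,"gripper": -1},{"xyz": [0,0.02,-0.74],"roll": 0,"gripper": -1},{"xyz": [0,0.05,-0.76],"roll": 0,"gripper": -1},{"xyz": [0,0.1,-0.76],"roll": 0,"gripper": -1},{"xyz": [0,0.16,-0.76],"roll": 0,"gripper": -1},{"xyz": [0,0.22,-0.76],"roll": 0,"gripper": -1},{"xyz": [0,0.28,-0.76],"roll": 0,"gripper": -1},{"xyz": [0,0.34,-0.76],"roll": 0,"gripper": -1},{"xyz": [0,0.39,-0.76],"roll": 0,"gripper": -1},{"xyz": [0,0.43,-0.76],"roll": 0,"gripper": -1},{"xyz": [0,0.45,-0.74],"roll": 0,"gripper": -1}]' --newtons 60

```text
t: 41.5
tcp_pos: [0.6848, -0.0723, 0.1845]
eef_rot: [2.183, 2.259, 0.0]
wrist_force: [0.4, -0.3, -3.8]
finger_gap: 0.21
```

```bash
python3 - <<'E'
from h import *
s=st(); im=ctrl.camera('wrist')[:,:,::-1]; print(rimfind(im)[:4],bar(im)[:3]); print(ctrl.sense()['wrist_force'])
ctrl.camera('scene'); print(balls('scene',z=.12))
E
```

```text
t 41.5 tcp [ 0.6848 -0.0723  0.1845] toolx [-0.035  0.999 -0.   ] tooly [0.999 0.035 0.   ] F [ 0.4 -0.3 -3.8] gap 19.7
[(115, np.float64(44.0)), (114, np.float64(31.0)), (116, np.float64(28.0)), (119, np.float64(27.0))] [(102, 24), (101, 22), (104, 20)]
[ 0.71763139 -0.2988294  -3.71622992]
[(680, -80, 0.81, 233), (729, -47, 0.75, 418), (704, -1, 0.72, 130), (724, -93, 0.6, 441), (729, 15, 0.43, 165)]
```

apply_moves --plan '[{"xyz": [0,0,0.06],"roll": 0,"gripper": -1},{"xyz": [0,0,0.12],"roll": 0,"gripper": -1},{"xyz": [0,0,0.16],"roll": 0,"gripper": -1},{"xyz": [0,0,0.18],"roll": 0,"gripper": -1},{"xyz": [0,0,0.2],"roll": 0,"gripper": -1}]' --newtons 12

```text
t: 42.28
tcp_pos: [0.6836, -0.0724, 0.1689]
eef_rot: [-2.182, -2.259, -0.001]
wrist_force: [-11.3, 1.9, 28.8]
finger_gap: 0.208
```

```bash
python3 - <<'E'
from h import *
s=st(); im=ctrl.camera('wrist')[:,:,::-1]; print(rimfind(im)[:4],bar(im)[:3]); print(ctrl.sense()['wrist_force'])
ctrl.camera('scene'); print(balls('scene',z=.12))
E
```

```text
t 42.27 tcp [ 0.6836 -0.0724  0.1689] toolx [-0.034  0.999  0.001] tooly [ 0.999  0.034 -0.   ] F [-11.3   1.9  28.8] gap 19.5
[(115, np.float64(45.0)), (114, np.float64(30.0)), (116, np.float64(28.0)), (119, np.float64(25.0))] [(101, 29), (100, 21), (104, 20)]
[-9.92845323  3.3041462  21.98623059]
[(731, -44, 0.97, 426), (682, -91, 0.83, 291), (706, 3, 0.8, 217), (730, -101, 0.7, 485), (734, 18, 0.69, 134)]
```

apply_moves --plan '[{"xyz": [0,0,-0.06],"roll": 0,"gripper": -1},{"xyz": [0,0.02,-0.1],"roll": 0,"gripper": -1},{"xyz": [0,0.06,-0.1],"roll": 0,"gripper": -1},{"xyz": [0,0.11,-0.1],"roll": 0,"gripper": -1},{"xyz": [0,0.15,-0.1],"roll": 0,"gripper": -1},{"xyz": [0,0.18,-0.1],"roll": 0,"gripper": -1},{"xyz": [0,0.18,-0.07],"roll": 0,"gripper": -1}]' --newtons 12

```text
t: 43.3
tcp_pos: [0.7028, -0.0717, 0.1714]
eef_rot: [2.183, 2.259, 0.0]
wrist_force: [-0.4, 1.2, -1.9]
finger_gap: 0.213
```

apply_moves --plan '[{"xyz": [0,0,0.02],"roll": 0,"gripper": -1},{"xyz": [0,-0.02,0.04],"roll": 0,"gripper": -1},{"xyz": [0,-0.05,0.06],"roll": 0,"gripper": -1},{"xyz": [0,-0.08,0.08],"roll": 0,"gripper": -1},{"xyz": [0,-0.11,0.1],"roll": 0,"gripper": -1},{"xyz": [0,-0.14,0.11],"roll": 0,"gripper": -1}]' --newtons 6

```text
t: 44.05
tcp_pos: [0.6886, -0.0721, 0.1628]
eef_rot: [2.182, 2.259, 0.003]
wrist_force: [-4.1, 1.8, 6.7]
finger_gap: 0.21
```

```bash
python3 - <<'E'
from h import *
s=st(); im=ctrl.camera('wrist')[:,:,::-1]; cv2.imwrite('pics/w16.png',im);print(rimfind(im)[:4],bar(im)[:3]); print(ctrl.sense()['wrist_force']); fit()
ctrl.camera('scene'); print(balls('scene',z=.12))
E
```

```text
t 44.05 tcp [ 0.6886 -0.0721  0.1628] toolx [-0.035  0.999  0.   ] tooly [0.999 0.035 0.002] F [-4.1  1.8  6.7] gap 19.8
[(125, np.float64(37.0)), (124, np.float64(27.0)), (137, np.float64(23.0)), (136, np.float64(23.0))] [(101, 20), (179, 19), (104, 15)]
[-3.56280107 -0.30710797  8.2759266 ]
score 0.79 rows [(121, 232, 318), (126, 200, 355), (131, 201, 354), (136, 201, 356), (141, 201, 355), (146, 202, 354), (151, 201, 354), (156, 201, 354), (161, 201, 354), (166, 202, 353), (171, 202, 353), (176, 202, 353)]
[(702, -105, 0.69, 282), (729, 15, 0.64, 114), (693, -59, 0.58, 277), (706, 4, 0.53, 178), (651, -102, 0.5, 114)]
```

Mouth now tilted up ~8° and the balls have rolled back onto the pan. Firm grip, then carry slowly to the box.

apply_moves --plan '[{"xyz": [0,0,0],"roll": 0,"gripper": -1},{"xyz": [0,0,0],"roll": 0,"gripper": -1},{"xyz": [0,0,0],"roll": 0,"gripper": -1},{"xyz": [0,0,-0.05],"roll": 0,"gripper": -1},{"xyz": [0,0,-0.15],"roll": 0,"gripper": -1},{"xyz": [0,0,-0.3],"roll": 0,"gripper": -1},{"xyz": [0,0,-0.45],"roll": 0,"gripper": -1},{"xyz": [0,0,-0.57],"roll": 0,"gripper": -1},{"xyz": [0,0,-0.63],"roll": 0,"gripper": -1},{"xyz": [0,0,-0.65],"roll": 0,"gripper": -1}]' --newtons 60

```text
t: 45.5
tcp_pos: [0.6885, -0.0721, 0.2258]
eef_rot: [2.183, 2.259, 0.0]
wrist_force: [-0.6, 0.6, -3.9]
finger_gap: 0.204
```

```bash
python3 - <<'E'
from h import *
s=st(); im=ctrl.camera('wrist')[:,:,::-1]; print(rimfind(im)[:4],bar(im)[:3]); print(ctrl.sense()['wrist_force'])
ctrl.camera('scene'); print(balls('scene',z=.16))
E
```

```text
t 45.5 tcp [ 0.6885 -0.0721  0.2258] toolx [-0.034  0.999  0.   ] tooly [0.999 0.034 0.   ] F [-0.6  0.6 -3.9] gap 19.2
[(126, np.float64(36.0)), (125, np.float64(29.0)), (127, np.float64(18.0)), (124, np.float64(10.0))] [(176, 18), (101, 18), (102, 15)]
[ 0.32455978 -0.49479965 -2.8537626 ]
[(688, -88, 0.73, 269), (663, -39, 0.69, 220), (769, -79, 0.49, 85), (627, -86, 0.46, 143)]
```

apply_moves --plan '[{"xyz": [-0.03,-0.03,0],"roll": 0,"gripper": -1},{"xyz": [-0.08,-0.08,0],"roll": 0,"gripper": -1},{"xyz": [-0.15,-0.15,0],"roll": 0,"gripper": -1},{"xyz": [-0.24,-0.24,0],"roll": 0,"gripper": -1},{"xyz": [-0.34,-0.34,0],"roll": 0,"gripper": -1},{"xyz": [-0.45,-0.45,0],"roll": 0,"gripper": -1},{"xyz": [-0.56,-0.56,0],"roll": 0,"gripper": -1},{"xyz": [-0.67,-0.67,0],"roll": 0,"gripper": -1},{"xyz": [-0.78,-0.78,0],"roll": 0,"gripper": -1},{"xyz": [-0.89,-0.89,0],"roll": 0,"gripper": -1},{"xyz": [-1,-1,0],"roll": 0,"gripper": -1}]'

```text
t: 47.02
tcp_pos: [0.5913, -0.1763, 0.2255]
eef_rot: [2.183, 2.259, 0.0]
wrist_force: [-0.3, 0.4, -4.1]
finger_gap: 0.211
```

apply_moves --plan '[{"xyz": [-0.11,-0.11,0],"roll": 0,"gripper": -1},{"xyz": [-0.22,-0.22,0],"roll": 0,"gripper": -1},{"xyz": [-0.33,-0.33,0],"roll": 0,"gripper": -1},{"xyz": [-0.44,-0.44,0],"roll": 0,"gripper": -1},{"xyz": [-0.55,-0.55,0],"roll": 0,"gripper": -1},{"xyz": [-0.66,-0.66,0],"roll": 0,"gripper": -1},{"xyz": [-0.77,-0.77,0],"roll": 0,"gripper": -1},{"xyz": [-0.88,-0.88,0],"roll": 0,"gripper": -1},{"xyz": [-0.99,-0.99,0],"roll": 0,"gripper": -1}]'

```text
t: 48.15
tcp_pos: [0.4957, -0.2787, 0.2255]
eef_rot: [2.183, 2.259, -0.0]
wrist_force: [0.0, 0.6, -3.6]
finger_gap: 0.209
```

apply_moves --plan '[{"xyz": [-0.11,-0.11,0],"roll": 0,"gripper": -1},{"xyz": [-0.22,-0.22,0],"roll": 0,"gripper": -1},{"xyz": [-0.32,-0.32,0],"roll": 0,"gripper": -1},{"xyz": [-0.41,-0.41,0],"roll": 0,"gripper": -1},{"xyz": [-0.49,-0.49,0],"roll": 0,"gripper": -1},{"xyz": [-0.56,-0.56,0],"roll": 0,"gripper": -1},{"xyz": [-0.61,-0.61,0],"roll": 0,"gripper": -1},{"xyz": [-0.63,-0.63,0],"roll": 0,"gripper": -1},{"xyz": [-0.63,-0.63,0],"roll": 0,"gripper": -1}]'

```text
t: 49.28
tcp_pos: [0.4357, -0.3429, 0.2254]
eef_rot: [-2.183, -2.259, -0.0]
wrist_force: [0.6, -0.4, -3.9]
finger_gap: 0.212
```

```bash
python3 - <<'E'
from h import *
s=st(); im=ctrl.camera('wrist')[:,:,::-1]; cv2.imwrite('pics/w17.png',im); print(rimfind(im)[:4],bar(im)[:3],s['q'].round(2)); print(ctrl.sense()['wrist_force'])
ctrl.camera('scene'); print(balls('scene',z=.16))
t=ctrl.camera('top'); cv2.imwrite('pics/t17.png',t[:,:,::-1]); print(balls('top'))
for c in('top','wrist'):
  for m in ctrl.masks_of(c,'box_in')[:1]: print(c,m['score'],rect(m['region'],c,.095,s))
E
```

```text
t 49.27 tcp [ 0.4357 -0.3429  0.2254] toolx [-0.035  0.999  0.   ] tooly [0.999 0.035 0.   ] F [ 0.6 -0.4 -3.9] gap 19.9
[(126, np.float64(35.0)), (125, np.float64(28.0)), (127, np.float64(15.0)), (124, np.float64(10.0))] [(180, 18), (101, 18), (102, 16)] [ 0.34  0.5   0.42  1.77 -0.24  0.93  2.46]
[-0.68556905 -0.13792498 -3.59567818]
[(393, -311, 0.89, 404), (733, -36, 0.78, 304), (364, -354, 0.77, 180), (728, -70, 0.76, 337), (758, -18, 0.6, 154), (428, -367, 0.58, 414), (673, -25, 0.58, 293), (749, -67, 0.52, 134)]
[(673, 87, 0.76, 281), (391, -350, 0.75, 223), (688, 21, 0.69, 254), (386, -390, 0.55, 115), (572, 72, 0.55, 279), (632, 26, 0.54, 242), (631, 79, 0.5, 264)]
top 0.61 ((517.4749145507812, -332.50482177734375), (234.08006286621094, 232.5113983154297), 3.8002917766571045)
wrist 0.92 ((514.3603515625, -344.5875244140625), (236.43492126464844, 209.9022674560547), 3.4014885425567627)
```

3 balls are over the box (wrist view puts the box at (514,−345), yaw 3.4°) and 5 remain in the bin. I'll dump by pressing the pan's rear down on the box's near rim while moving forward with a loose grip.

apply_moves --plan '[{"xyz": [0,0,0.06],"roll": 0,"gripper": -1},{"xyz": [0,0,0.14],"roll": 0,"gripper": -1},{"xyz": [0,0,0.22],"roll": 0,"gripper": -1},{"xyz": [0,0,0.29],"roll": 0,"gripper": -1},{"xyz": [0,0,0.33],"roll": 0,"gripper": -1},{"xyz": [0,0,0.34],"roll": 0,"gripper": -1}]'

```text
t: 50.38
tcp_pos: [0.4355, -0.3429, 0.1911]
eef_rot: [-2.183, -2.259, 0.0]
wrist_force: [-0.3, -0.3, -3.7]
finger_gap: 0.213
```

apply_moves --plan '[{"xyz": [0,0.05,0.04],"roll": 0,"gripper": -1},{"xyz": [0,0.1,0.08],"roll": 0,"gripper": -1},{"xyz": [0,0.15,0.12],"roll": 0,"gripper": -1},{"xyz": [0,0.2,0.16],"roll": 0,"gripper": -1},{"xyz": [0,0.25,0.2],"roll": 0,"gripper": -1},{"xyz": [0,0.3,0.24],"roll": 0,"gripper": -1},{"xyz": [0,0.35,0.28],"roll": 0,"gripper": -1},{"xyz": [0,0.4,0.32],"roll": 0,"gripper": -1},{"xyz": [0,0.42,0.32],"roll": 0,"gripper": -1}]' --newtons 6

```text
t: 51.5
tcp_pos: [0.4788, -0.3412, 0.1595]
eef_rot: [2.181, 2.26, 0.001]
wrist_force: [3.3, 2.3, 4.4]
finger_gap: 0.209
```

```bash
python3 - <<'E'
from h import *
s=st(); im=ctrl.camera('wrist')[:,:,::-1]; cv2.imwrite('pics/w18.png',im); print(rimfind(im)[:4],bar(im)[:3]); fit()
for m in ctrl.masks_of('wrist','box_in')[:1]: print(m['score'],rect(m['region'],'wrist',.095,s))
ctrl.camera('scene'); print('box z',balls('scene',z=.03))
E
```

```text
t 51.5 tcp [ 0.4788 -0.3412  0.1595] toolx [-0.035  0.999 -0.   ] tooly [0.999 0.035 0.001] F [3.3 2.3 4.4] gap 19.7
[(96, np.float64(30.0)), (97, np.float64(24.0)), (95, np.float64(14.0)), (98, np.float64(6.0))] [(82, 31), (83, 28), (175, 24)]
score 0.58 rows [(83, 213, 352), (88, 194, 360), (93, 185, 368), (98, 179, 377), (103, 179, 375), (108, 180, 374), (113, 181, 373), (118, 182, 372), (123, 183, 371), (128, 184, 370), (133, 185, 368), (138, 186, 367)]
0.94 ((517.0799560546875, -344.1163330078125), (227.2476348876953, 208.7013397216797), 4.097165584564209)
box z [(627, 21, 0.79, 319), (555, -336, 0.77, 401), (570, 84, 0.74, 283), (626, 71, 0.73, 279), (657, 30, 0.61, 153), (669, 87, 0.53, 144)]
```

apply_moves --plan '[{"xyz": [0,0,0],"roll": 0,"gripper": -1},{"xyz": [0,0,0],"roll": 0,"gripper": -1},{"xyz": [0,0,-0.15],"roll": 0,"gripper": -1},{"xyz": [0,0,-0.4],"roll": 0,"gripper": -1},{"xyz": [0,0,-0.6],"roll": 0,"gripper": -1},{"xyz": [0,0,-0.7],"roll": 0,"gripper": -1},{"xyz": [0,0,-0.7],"roll": 0,"gripper": -1}]' --newtons 60

```text
t: 52.62
tcp_pos: [0.4768, -0.342, 0.2297]
eef_rot: [-2.184, -2.258, 0.001]
wrist_force: [-0.2, -0.3, -1.8]
finger_gap: 0.207
```

```bash
python3 - <<'E'
from h import *
F_=[]
s=st(); im=ctrl.camera('wrist')[:,:,::-1]; cv2.imwrite('pics/w19.png',im); print(rimfind(im)[:4],bar(im)[:3]); fit(); print('wristballs',balls('wrist',.029,.2,s))
ctrl.camera('scene'); print('box z',balls('scene',z=.03,th=.2)); F_.append(ctrl.sense()['wrist_force'][2])
ctrl.camera('top'); print('top',balls('top',th=.2)); F_.append(ctrl.sense()['wrist_force'][2]); print(F_)
E
```

```text
t 52.62 tcp [ 0.4768 -0.342   0.2297] toolx [-0.034  0.999 -0.   ] tooly [ 0.999  0.034 -0.001] F [-0.2 -0.3 -1.8] gap 19.4
[(96, np.float64(28.0)), (97, np.float64(25.0)), (95, np.float64(14.0)), (98, np.float64(9.0))] [(83, 28), (82, 22), (84, 18)]
score 0.84 rows [(83, 223, 334), (88, 196, 359), (93, 187, 368), (98, 180, 375), (103, 180, 375), (108, 181, 374), (113, 182, 373), (118, 183, 372), (123, 184, 371), (128, 185, 370), (133, 186, 369), (138, 187, 367)]
wristballs [(559, 66, 0.81, 442)]
box z [(562, 88, 0.74, 246), (429, -275, 0.65, 357), (630, 68, 0.65, 262), (626, 17, 0.61, 328), (535, -25, 0.58, 12495), (658, 35, 0.54, 154), (662, 96, 0.5, 127)]
top [(635, 21, 0.73, 275), (599, -305, 0.71, 281), (561, 84, 0.63, 261), (632, 74, 0.63, 283), (427, -280, 0.58, 241), (694, 18, 0.54, 249), (605, -357, 0.5, 283)]
[np.float64(-1.7778382266950077), np.float64(-2.386926325397901)]
```

Dump worked: 3 balls in the box, scoop weight back to ~2 N. Now the +y lane with the remaining 5.

apply_moves --plan '[{"xyz": [0.3,0,0],"roll": 0,"gripper": -1},{"xyz": [0.65,0,0],"roll": 0,"gripper": -1},{"xyz": [1,-0.03,0],"roll": 0,"gripper": -1}]'

```text
t: 53.35
tcp_pos: [0.4711, -0.2407, 0.2292]
eef_rot: [-2.183, -2.259, 0.0]
wrist_force: [0.1, 0.6, -1.8]
finger_gap: 0.207
```

apply_moves --plan '[{"xyz": [0.5,0,0],"roll": 0,"gripper": -1},{"xyz": [1,-0.03,0],"roll": 0,"gripper": -1}]'

```text
t: 53.6
tcp_pos: [0.4647, -0.1405, 0.2293]
eef_rot: [2.183, 2.259, 0.0]
wrist_force: [1.1, 0.6, -2.7]
finger_gap: 0.21
```

apply_moves --plan '[{"xyz": [0.5,0,0],"roll": 0,"gripper": -1},{"xyz": [1,-0.03,0],"roll": 0,"gripper": -1}]'

```text
t: 53.85
tcp_pos: [0.4583, -0.0405, 0.2295]
eef_rot: [2.182, 2.259, 0.001]
wrist_force: [0.1, 0.2, -2.9]
finger_gap: 0.211
```

apply_moves --plan '[{"xyz": [0.4,0,0],"roll": 0,"gripper": -1},{"xyz": [0.79,0,0],"roll": 0,"gripper": -1},{"xyz": [0.79,0,0.3],"roll": 0,"gripper": -1},{"xyz": [0.79,0,0.7],"roll": 0,"gripper": -1},{"xyz": [0.79,0,1],"roll": 0,"gripper": -1},{"xyz": [0.79,0,1],"roll": 0,"gripper": -1}]'

```text
t: 54.6
tcp_pos: [0.4576, 0.0367, 0.1287]
eef_rot: [2.181, 2.258, 0.002]
wrist_force: [0.1, -0.0, -0.9]
finger_gap: 0.208
```

```bash
python3 - <<'E'
from h import *
s=st()
E
```

```text
t 54.6 tcp [0.4576 0.0367 0.1287] toolx [-0.034  0.999 -0.001] tooly [0.999 0.034 0.002] F [ 0.1 -0.  -0.9] gap 19.5
```

apply_moves --plan '[{"xyz": [0,0,0.12],"roll": 0,"gripper": -1},{"xyz": [0,0,0.22],"roll": 0,"gripper": -1},{"xyz": [0,0,0.22],"roll": 0,"gripper": -1},{"xyz": [0,0,0.22],"roll": 0,"gripper": -0.3},{"xyz": [0,0,0.22],"roll": 0,"gripper": -0.2},{"xyz": [0,0,0.22],"roll": 0,"gripper": -0.2},{"xyz": [0,0,0.25],"roll": 0,"gripper": -0.2},{"xyz": [0,0,0.34],"roll": 0,"gripper": -0.2},{"xyz": [0,0,0.34],"roll": 0,"gripper": -0.2},{"xyz": [0,0,0.34],"roll": 0,"gripper": -0.2}]' --newtons 20

```text
t: 55.85
tcp_pos: [0.4554, 0.0368, 0.0953]
eef_rot: [-2.183, -2.259, 0.001]
wrist_force: [0.2, 0.7, 0.4]
finger_gap: 0.402
```

```bash
python3 - <<'E'
from h import *
s=st(); im=ctrl.camera('wrist')[:,:,::-1]; cv2.imwrite('pics/w20.png',im); print(rimfind(im)[:4],bar(im)[:3]); fit()
ctrl.camera('scene'); print(balls('scene'))
E
```

```text
t 55.85 tcp [0.4554 0.0368 0.0953] toolx [-0.034  0.999 -0.   ] tooly [ 0.999  0.034 -0.001] F [0.2 0.7 0.4] gap 37.8
[(126, np.float64(9.0)), (125, np.float64(8.0)), (131, np.float64(5.0)), (127, np.float64(4.0))] [(190, 15), (191, 10), (189, 8)]
score 0.79 rows [(69, 184, 369), (74, 180, 374), (79, 178, 377), (84, 176, 379), (89, 174, 381), (94, 172, 383), (99, 169, 386), (104, 167, 388), (109, 164, 391), (114, 162, 393), (119, 159, 396), (124, 157, 398)]
[(426, -271, 0.93, 339), (566, 77, 0.71, 314), (661, 30, 0.61, 118), (627, 30, 0.61, 309), (631, 66, 0.55, 298), (663, 95, 0.47, 124)]
```

It tipped further on the near rim while I lowered it there. I'll regrip, take it to the empty −y lane where there is room, level it, then return.

apply_moves --plan '[{"xyz": [0,0,0],"roll": 0,"gripper": -1},{"xyz": [0,0,0],"roll": 0,"gripper": -1},{"xyz": [0,0,0],"roll": 0,"gripper": -1},{"xyz": [0,0,0],"roll": 0,"gripper": -1},{"xyz": [0,0,0],"roll": 0,"gripper": -1},{"xyz": [0,0,-0.2],"roll": 0,"gripper": -1},{"xyz": [0,0.1,-0.6],"roll": 0,"gripper": -1},{"xyz": [0,0.2,-1],"roll": 0,"gripper": -1}]' --newtons 60

```text
t: 57.05
tcp_pos: [0.475, 0.0375, 0.1962]
eef_rot: [-2.183, -2.259, 0.002]
wrist_force: [0.6, 0.5, -1.8]
finger_gap: 0.21
```

apply_moves --plan '[{"xyz": [-0.3,0.2,0],"roll": 0,"gripper": -1},{"xyz": [-0.7,0.4,0],"roll": 0,"gripper": -1},{"xyz": [-1,0.6,0],"roll": 0,"gripper": -1}]'

```text
t: 57.42
tcp_pos: [0.539, -0.0619, 0.1953]
eef_rot: [-2.184, -2.258, 0.001]
wrist_force: [0.4, 0.7, -2.4]
finger_gap: 0.206
```

apply_moves --plan '[{"xyz": [-0.1,0.3,0],"roll": 0,"gripper": -1},{"xyz": [-0.12,0.6,0.2],"roll": 0,"gripper": -1},{"xyz": [-0.12,0.6,0.6],"roll": 0,"gripper": -1},{"xyz": [-0.12,0.6,0.85],"roll": 0,"gripper": -1},{"xyz": [-0.12,0.6,0.85],"roll": 0,"gripper": -1}]'

```text
t: 58.05
tcp_pos: [0.5971, -0.0698, 0.1081]
eef_rot: [-2.18, -2.256, 0.006]
wrist_force: [-0.6, 0.1, -1.5]
finger_gap: 0.207
```

```bash
python3 - <<'E'
from h import *
s=st(); im=ctrl.camera('wrist')[:,:,::-1]; cv2.imwrite('pics/w21.png',im); fit()
E
```

```text
t 58.05 tcp [ 0.5971 -0.0698  0.1081] toolx [-0.034  0.999  0.001] tooly [ 0.999  0.034 -0.006] F [-0.6  0.1 -1.5] gap 19.5
score 0.84 rows [(69, 186, 370), (74, 181, 374), (79, 179, 377), (84, 176, 379), (89, 174, 381), (94, 172, 383), (99, 170, 386), (104, 167, 388), (109, 164, 391), (114, 161, 394), (119, 159, 396), (124, 157, 398)]
```

apply_moves --plan '[{"xyz": [0,-0.02,0.04],"roll": 0,"gripper": -1},{"xyz": [0,-0.08,0.06],"roll": 0,"gripper": -1},{"xyz": [0,-0.16,0.06],"roll": 0,"gripper": -1},{"xyz": [0,-0.24,0.06],"roll": 0,"gripper": -1},{"xyz": [0,-0.32,0.06],"roll": 0,"gripper": -1},{"xyz": [0,-0.4,0.06],"roll": 0,"gripper": -1},{"xyz": [0,-0.48,0.07],"roll": 0,"gripper": -1},{"xyz": [0,-0.56,0.09],"roll": 0,"gripper": -1},{"xyz": [0,-0.64,0.11],"roll": 0,"gripper": -1},{"xyz": [0,-0.72,0.13],"roll": 0,"gripper": -1},{"xyz": [0,-0.8,0.15],"roll": 0,"gripper": -1}]' --newtons 5

```text
t: 59.52
tcp_pos: [0.5188, -0.073, 0.0953]
eef_rot: [-2.183, -2.259, 0.0]
wrist_force: [-0.5, -0.1, -1.7]
finger_gap: 0.214
```

apply_moves --plan '[{"xyz": [0,0,0],"roll": 0,"gripper": -0.3},{"xyz": [0,0,0],"roll": 0,"gripper": -0.2},{"xyz": [0,0,0],"roll": 0,"gripper": -0.2},{"xyz": [0,0,0],"roll": 0,"gripper": -0.2},{"xyz": [0,0,-0.01],"roll": 0,"gripper": -0.2},{"xyz": [0,0,-0.01],"roll": 0,"gripper": -0.2}]'

```text
t: 60.28
tcp_pos: [0.5196, -0.0732, 0.0966]
eef_rot: [2.183, 2.259, 0.0]
wrist_force: [-0.8, -0.4, -0.7]
finger_gap: 0.402
```

```bash
python3 - <<'E'
from h import *
s=st(); im=ctrl.camera('wrist')[:,:,::-1]; cv2.imwrite('pics/w22.png',im); fit(); print(rimfind(im)[:4],bar(im)[:3])
ctrl.camera('scene'); print(balls('scene'))
E
```

```text
t 60.27 tcp [ 0.5196 -0.0732  0.0966] toolx [-0.034  0.999 -0.   ] tooly [0.999 0.034 0.   ] F [-0.8 -0.4 -0.7] gap 37.8
score 0.81 rows [(111, 199, 308), (116, 198, 359), (121, 199, 359), (126, 199, 358), (131, 199, 358), (136, 199, 358), (141, 200, 358), (146, 200, 357), (151, 200, 357), (156, 200, 356), (161, 201, 356), (166, 201, 354)]
[(115, np.float64(30.0)), (116, np.float64(26.0)), (119, np.float64(24.0)), (120, np.float64(23.0))] [(103, 28), (102, 23), (105, 22)]
[(431, -271, 0.89, 335), (619, 29, 0.89, 295), (625, 75, 0.78, 277), (668, 88, 0.71, 169), (593, -22, 0.71, 9616), (573, 80, 0.62, 262), (653, 33, 0.43, 154)]
```

apply_moves --plan '[{"xyz": [0,0,0.03],"roll": 0,"gripper": -0.2},{"xyz": [0,0,0.03],"roll": 0,"gripper": -1},{"xyz": [0,0,0.03],"roll": 0,"gripper": -1},{"xyz": [0,0,0.03],"roll": 0,"gripper": -1},{"xyz": [0,0,0.03],"roll": 0,"gripper": -1},{"xyz": [0,0,0.03],"roll": 0,"gripper": -1},{"xyz": [0,0,-0.1],"roll": 0,"gripper": -1},{"xyz": [0,0,-0.4],"roll": 0,"gripper": -1},{"xyz": [0,0,-0.82],"roll": 0,"gripper": -1},{"xyz": [0,0,-0.82],"roll": 0,"gripper": -1}]' --newtons 60

```text
t: 61.72
tcp_pos: [0.5215, -0.0734, 0.1817]
eef_rot: [2.179, 2.256, 0.007]
wrist_force: [-0.0, -0.4, -2.5]
finger_gap: 0.206
```

apply_moves --plan '[{"xyz": [0.3,-0.2,0],"roll": 0,"gripper": -1},{"xyz": [0.7,-0.4,0],"roll": 0,"gripper": -1},{"xyz": [1,-0.54,0],"roll": 0,"gripper": -1}]'

```text
t: 62.1
tcp_pos: [0.4598, 0.0268, 0.1777]
eef_rot: [-2.18, -2.259, 0.002]
wrist_force: [0.6, 0.1, -1.9]
finger_gap: 0.21
```

apply_moves --plan '[{"xyz": [0.12,-0.05,0],"roll": 0,"gripper": -1},{"xyz": [0.12,-0.05,0.3],"roll": 0,"gripper": -1},{"xyz": [0.12,-0.05,0.6],"roll": 0,"gripper": -1},{"xyz": [0.12,-0.05,0.75],"roll": 0,"gripper": -1},{"xyz": [0.12,-0.05,0.82],"roll": 0,"gripper": -1},{"xyz": [0.12,-0.05,0.82],"roll": 0,"gripper": -1}]'

```text
t: 62.85
tcp_pos: [0.4567, 0.0364, 0.0962]
eef_rot: [-2.184, -2.259, 0.001]
wrist_force: [0.6, -0.5, -1.5]
finger_gap: 0.21
```

```bash
python3 - <<'E'
from h import *
s=st(); im=ctrl.camera('wrist')[:,:,::-1]; fit(); print(rimfind(im)[:4],bar(im)[:3])
ctrl.camera('top'); print(balls('top'),ctrl.sense()['wrist_force'])
E
```

```text
t 62.85 tcp [0.4567 0.0364 0.0962] toolx [-0.034  0.999 -0.   ] tooly [ 0.999  0.034 -0.   ] F [ 0.6 -0.5 -1.5] gap 19.8
score 0.66 rows [(111, 198, 297), (116, 197, 359), (121, 197, 359), (126, 197, 358), (131, 198, 358), (136, 198, 357), (141, 199, 358), (146, 199, 357), (151, 200, 357), (156, 200, 356), (161, 201, 356), (166, 201, 355)]
[(115, np.float64(27.0)), (101, np.float64(26.0)), (119, np.float64(25.0)), (100, np.float64(24.0))] [(86, 36), (87, 35), (100, 31)]
[(677, 85, 0.81, 283), (429, -280, 0.76, 222), (681, 13, 0.72, 254), (629, 76, 0.71, 230), (611, -353, 0.7, 301), (631, 17, 0.62, 268), (600, -307, 0.53, 278), (591, 68, 0.51, 62)] [ 0.62498401  0.24348153 -1.82183103]
```

apply_moves --plan '[{"xyz": [0,0.06,0],"roll": 0,"gripper": -1},{"xyz": [0,0.14,0],"roll": 0,"gripper": -1},{"xyz": [0,0.23,0],"roll": 0,"gripper": -1},{"xyz": [0,0.32,0],"roll": 0,"gripper": -1},{"xyz": [0,0.41,0],"roll": 0,"gripper": -1},{"xyz": [0,0.5,0],"roll": 0,"gripper": -1},{"xyz": [0,0.59,0],"roll": 0,"gripper": -1},{"xyz": [0,0.68,0],"roll": 0,"gripper": -1},{"xyz": [0,0.77,0],"roll": 0,"gripper": -1},{"xyz": [0,0.86,0],"roll": 0,"gripper": -1},{"xyz": [0,0.95,0],"roll": 0,"gripper": -1}]'

```text
t: 64.42
tcp_pos: [0.5522, 0.0402, 0.0965]
eef_rot: [2.183, 2.259, 0.0]
wrist_force: [0.2, 0.7, -2.4]
finger_gap: 0.212
```

apply_moves --plan '[{"xyz": [0,0.09,0],"roll": 0,"gripper": -1},{"xyz": [0,0.18,0],"roll": 0,"gripper": -1},{"xyz": [0,0.27,0],"roll": 0,"gripper": -1},{"xyz": [0,0.36,0],"roll": 0,"gripper": -1},{"xyz": [0,0.44,0],"roll": 0,"gripper": -1},{"xyz": [0,0.52,0],"roll": 0,"gripper": -1},{"xyz": [0,0.6,0],"roll": 0,"gripper": -1},{"xyz": [0,0.68,0],"roll": 0,"gripper": -1},{"xyz": [0,0.75,0],"roll": 0,"gripper": -1},{"xyz": [0,0.82,0],"roll": 0,"gripper": -1},{"xyz": [0,0.87,0],"roll": 0,"gripper": -1},{"xyz": [0,0.87,0],"roll": 0,"gripper": -1}]'

```text
t: 65.92
tcp_pos: [0.6385, 0.0437, 0.0959]
eef_rot: [-2.182, -2.26, 0.0]
wrist_force: [-0.3, 0.6, -4.2]
finger_gap: 0.208
```

```bash
python3 - <<'E'
from h import *
s=st(); im=ctrl.camera('wrist')[:,:,::-1]; cv2.imwrite('pics/w23.png',im); fit(); print(rimfind(im)[:4],bar(im)[:3])
ctrl.camera('scene'); print(balls('scene',th=.2),ctrl.sense()['wrist_force']); print(balls('wrist',th=.2,s=s))
ctrl.camera('top'); print(balls('top'),ctrl.sense()['wrist_force'])
E
```

```text
t 65.92 tcp [0.6385 0.0437 0.0959] toolx [-0.035  0.999  0.   ] tooly [ 0.999  0.035 -0.   ] F [-0.3  0.6 -4.2] gap 19.6
score 0.79 rows [(111, 197, 357), (116, 196, 359), (121, 196, 358), (126, 197, 358), (131, 197, 358), (136, 198, 358), (141, 198, 357), (146, 199, 357), (151, 199, 356), (156, 199, 356), (161, 199, 355), (166, 200, 355)]
[(115, np.float64(39.0)), (114, np.float64(31.0)), (118, np.float64(25.0)), (119, np.float64(23.0))] [(102, 25), (101, 20), (104, 17)]
[(639, 30, 0.8, 223), (636, 73, 0.7, 302), (665, 48, 0.64, 107), (667, 96, 0.61, 118), (426, -278, 0.53, 331)] [ 0.31439615 -1.0621487  -3.16836047]
[(639, 9, 0.97, 1497), (638, 78, 0.91, 1638), (592, 77, 0.77, 2465), (713, 32, 0.55, 96), (673, 89, 0.49, 97)]
[(431, -283, 0.65, 239), (603, -356, 0.61, 263), (602, -307, 0.61, 317), (637, 4, 0.53, 115)] [-0.30879637  0.05794234 -3.98279915]
```

apply_moves --plan '[{"xyz": [0,0.03,0],"roll": 0,"gripper": -1},{"xyz": [0,0.06,0],"roll": 0,"gripper": -1},{"xyz": [0,0.09,0],"roll": 0,"gripper": -1},{"xyz": [0,0.12,0],"roll": 0,"gripper": -1},{"xyz": [0,0.14,0],"roll": 0,"gripper": -1},{"xyz": [0,0.15,0],"roll": 0,"gripper": -1},{"xyz": [0,0.15,0],"roll": 0,"gripper": -1}]'

```text
t: 67.15
tcp_pos: [0.6528, 0.0437, 0.0963]
eef_rot: [-2.182, -2.259, 0.001]
wrist_force: [-2.2, 0.5, -4.5]
finger_gap: 0.21
```

```bash
python3 - <<'E'
from h import *
s=st(); im=ctrl.camera('wrist')[:,:,::-1]; cv2.imwrite('pics/w24.png',im); print(rimfind(im)[:4],bar(im)[:3]); print(balls('wrist',th=.2,s=s)); f=[ctrl.sense()['wrist_force']]
for i in range(3): ctrl.camera('scene'); f.append(ctrl.sense()['wrist_force'])
print(balls('scene',th=.2),np.mean(f,0))
E
```

```text
t 67.15 tcp [0.6528 0.0437 0.0963] toolx [-0.034  0.999 -0.   ] tooly [ 0.999  0.034 -0.001] F [-2.2  0.5 -4.5] gap 19.8
[(115, np.float64(39.0)), (114, np.float64(35.0)), (116, np.float64(19.0)), (113, np.float64(14.0))] [(102, 25), (101, 20), (105, 17)]
[(594, 78, 0.97, 2451), (683, 90, 0.96, 477), (643, 10, 0.88, 2182), (643, 71, 0.77, 1671), (615, 40, 0.63, 16893), (684, 4, 0.52, 126)]
[(425, -273, 0.79, 334), (668, 92, 0.67, 107), (640, 64, 0.56, 232), (642, 32, 0.46, 129), (667, 43, 0.41, 108)] [-2.07631256 -0.36479471 -4.55863464]
```

5 balls aboard (−4.56 N). Lift straight up, creep forward over the rim, then press for the tilt.

apply_moves --plan '[{"xyz": [0,-0.02,-0.01],"roll": 0,"gripper": -1},{"xyz": [0,-0.03,-0.04],"roll": 0,"gripper": -1},{"xyz": [0,-0.03,-0.1],"roll": 0,"gripper": -1},{"xyz": [0,-0.03,-0.18],"roll": 0,"gripper": -1},{"xyz": [0,-0.03,-0.27],"roll": 0,"gripper": -1},{"xyz": [0,-0.03,-0.36],"roll": 0,"gripper": -1},{"xyz": [0,-0.03,-0.45],"roll": 0,"gripper": -1},{"xyz": [0,-0.03,-0.54],"roll": 0,"gripper": -1},{"xyz": [0,-0.03,-0.63],"roll": 0,"gripper": -1},{"xyz": [0,-0.03,-0.71],"roll": 0,"gripper": -1},{"xyz": [0,-0.03,-0.77],"roll": 0,"gripper": -1},{"xyz": [0,-0.03,-0.81],"roll": 0,"gripper": -1},{"xyz": [0,-0.03,-0.83],"roll": 0,"gripper": -1},{"xyz": [0,-0.03,-0.83],"roll": 0,"gripper": -1}]'

```text
t: 69.2
tcp_pos: [0.6504, 0.0436, 0.1794]
eef_rot: [-2.183, -2.259, 0.0]
wrist_force: [-0.1, 0.4, -5.0]
finger_gap: 0.209
```

apply_moves --plan '[{"xyz": [0,0.004,0],"roll": 0,"gripper": -1},{"xyz": [0,0.01,0],"roll": 0,"gripper": -1},{"xyz": [0,0.02,0],"roll": 0,"gripper": -1},{"xyz": [0,0.03,0],"roll": 0,"gripper": -1},{"xyz": [0,0.042,0],"roll": 0,"gripper": -1},{"xyz": [0,0.054,0],"roll": 0,"gripper": -1},{"xyz": [0,0.066,0],"roll": 0,"gripper": -1},{"xyz": [0,0.078,0],"roll": 0,"gripper": -1},{"xyz": [0,0.09,0],"roll": 0,"gripper": -1},{"xyz": [0,0.102,0],"roll": 0,"gripper": -1},{"xyz": [0,0.114,0],"roll": 0,"gripper": -1},{"xyz": [0,0.126,0],"roll": 0,"gripper": -1},{"xyz": [0,0.138,0],"roll": 0,"gripper": -1},{"xyz": [0,0.15,0],"roll": 0,"gripper": -1},{"xyz": [0,0.16,0],"roll": 0,"gripper": -1},{"xyz": [0,0.17,0],"roll": 0,"gripper": -1},{"xyz": [0,0.178,0],"roll": 0,"gripper": -1},{"xyz": [0,0.184,0],"roll": 0,"gripper": -1},{"xyz": [0,0.188,0],"roll": 0,"gripper": -1},{"xyz": [0,0.19,0.04],"roll": 0,"gripper": -1}]'

```text
t: 71.7
tcp_pos: [0.6697, 0.0443, 0.1757]
eef_rot: [2.182, 2.259, 0.001]
wrist_force: [-0.2, 1.1, -4.5]
finger_gap: 0.209
```

```bash
python3 - <<'E'
from h import *
s=st(); im=ctrl.camera('wrist')[:,:,::-1]; cv2.imwrite('pics/w25.png',im); print(rimfind(im)[:4],bar(im)[:3]); print(balls('wrist',z=.12,th=.2,s=s)); f=[ctrl.sense()['wrist_force']]
for i in range(2): ctrl.camera('scene'); f.append(ctrl.sense()['wrist_force'])
print(balls('scene',z=.12,th=.2),np.mean(f,0))
E
```

```text
t 71.7 tcp [0.6697 0.0443 0.1757] toolx [-0.035  0.999  0.   ] tooly [0.999 0.035 0.001] F [-0.2  1.1 -4.5] gap 19.6
[(115, np.float64(41.0)), (114, np.float64(29.0)), (116, np.float64(25.0)), (179, np.float64(17.0))] [(102, 27), (101, 21), (105, 18)]
[(611, 77, 0.94, 2422), (693, 87, 0.88, 397), (656, 72, 0.68, 1700), (657, 14, 0.59, 2273), (695, 9, 0.52, 82)]
[(715, 76, 0.77, 315), (705, 20, 0.76, 403), (660, 31, 0.74, 164), (607, 69, 0.66, 189), (838, 41, 0.56, 1230), (673, 52, 0.54, 233)] [-0.45574801 -0.18323013 -4.82838547]
```

apply_moves --plan '[{"xyz": [0,0,0.03],"roll": 0,"gripper": -1},{"xyz": [0,0,0.06],"roll": 0,"gripper": -1},{"xyz": [0,-0.01,0.08],"roll": 0,"gripper": -1},{"xyz": [0,-0.02,0.1],"roll": 0,"gripper": -1},{"xyz": [0,-0.03,0.12],"roll": 0,"gripper": -1},{"xyz": [0,-0.04,0.14],"roll": 0,"gripper": -1},{"xyz": [0,-0.04,0.15],"roll": 0,"gripper": -1}]' --newtons 7

```text
t: 72.82
tcp_pos: [0.6619, 0.044, 0.1633]
eef_rot: [-2.179, -2.255, 0.005]
wrist_force: [-14.5, -0.1, 21.6]
finger_gap: 0.212
```

```bash
python3 - <<'E'
from h import *
s=st(); im=ctrl.camera('wrist')[:,:,::-1]; cv2.imwrite('pics/w26.png',im); print(rimfind(im)[:4],bar(im)[:3]); fit(); print(balls('wrist',z=.12,th=.2,s=s)); f=[ctrl.sense()['wrist_force']]
for i in range(2): ctrl.camera('scene'); f.append(ctrl.sense()['wrist_force'])
print(balls('scene',z=.12,th=.2),np.mean(f,0))
E
```

```text
t 72.83 tcp [0.6619 0.044  0.1633] toolx [-0.034  0.999  0.001] tooly [ 0.999  0.034 -0.006] F [-14.5  -0.1  21.6] gap 19.9
[(120, np.float64(36.0)), (121, np.float64(25.0)), (119, np.float64(24.0)), (129, np.float64(8.0))] [(100, 28), (99, 18), (103, 17)]
score 0.61 rows [(117, 200, 356), (122, 199, 356), (127, 199, 356), (132, 199, 355), (137, 199, 356), (142, 200, 355), (147, 200, 355), (152, 200, 355), (157, 200, 354), (162, 201, 354), (167, 201, 354), (172, 201, 354)]
[(668, 11, 0.93, 777), (628, 15, 0.9, 2262), (606, 73, 0.77, 2435), (650, 69, 0.71, 1580), (687, 85, 0.6, 238)]
[(522, -304, 0.92, 329), (713, 71, 0.74, 364), (671, 49, 0.65, 312), (671, 18, 0.48, 222), (616, 10, 0.48, 164)] [-13.91679388   0.26823265  19.5271871 ]
```

apply_moves --plan '[{"xyz": [0,0,-0.05],"roll": 0,"gripper": -1},{"xyz": [0,0,-0.12],"roll": 0,"gripper": -1},{"xyz": [0,0,-0.14],"roll": 0,"gripper": -1},{"xyz": [0,0.02,-0.14],"roll": 0,"gripper": -1},{"xyz": [0,0.05,-0.14],"roll": 0,"gripper": -1},{"xyz": [0,0.09,-0.14],"roll": 0,"gripper": -1},{"xyz": [0,0.13,-0.14],"roll": 0,"gripper": -1},{"xyz": [0,0.17,-0.14],"roll": 0,"gripper": -1},{"xyz": [0,0.21,-0.14],"roll": 0,"gripper": -1},{"xyz": [0,0.24,-0.14],"roll": 0,"gripper": -1},{"xyz": [0,0.26,-0.14],"roll": 0,"gripper": -1},{"xyz": [0,0.27,-0.12],"roll": 0,"gripper": -1}]' --newtons 40

```text
t: 74.62
tcp_pos: [0.6926, 0.0451, 0.1725]
eef_rot: [2.183, 2.259, 0.0]
wrist_force: [0.3, -0.7, -5.1]
finger_gap: 0.209
```

apply_moves --plan '[{"xyz": [0,0,0.04],"roll": 0,"gripper": -1},{"xyz": [0,-0.02,0.08],"roll": 0,"gripper": -1},{"xyz": [0,-0.05,0.11],"roll": 0,"gripper": -1},{"xyz": [0,-0.09,0.13],"roll": 0,"gripper": -1},{"xyz": [0,-0.13,0.15],"roll": 0,"gripper": -1},{"xyz": [0,-0.17,0.17],"roll": 0,"gripper": -1},{"xyz": [0,-0.19,0.17],"roll": 0,"gripper": -1}]' --newtons 6

```text
t: 75.5
tcp_pos: [0.6732, 0.0445, 0.1559]
eef_rot: [2.183, 2.259, 0.001]
wrist_force: [-0.6, 0.3, -0.2]
finger_gap: 0.211
```

```bash
python3 - <<'E'
from h import *
s=st(); im=ctrl.camera('wrist')[:,:,::-1]; cv2.imwrite('pics/w27.png',im); print(rimfind(im)[:4],bar(im)[:3]); fit(); print(balls('wrist',z=.12,th=.2,s=s))
E
```

```text
t 75.5 tcp [0.6732 0.0445 0.1559] toolx [-0.034  0.999  0.   ] tooly [0.999 0.034 0.   ] F [-0.6  0.3 -0.2] gap 19.9
[(149, np.float64(16.0)), (148, np.float64(15.0)), (146, np.float64(10.0)), (150, np.float64(9.0))] [(170, 21), (112, 18), (111, 14)]
score 0.9 rows [(146, 208, 348), (151, 207, 348), (156, 207, 348), (161, 207, 348), (166, 207, 348), (171, 207, 348), (199, 206, 349), (204, 206, 349), (209, 206, 349), (214, 206, 349), (219, 206, 349), (224, 206, 349)]
[(644, 18, 0.75, 2102), (644, 73, 0.72, 2000), (676, 74, 0.72, 805), (681, 8, 0.65, 1205)]
```

apply_moves --plan '[{"xyz": [0,0,0],"roll": 0,"gripper": -1},{"xyz": [0,0,0],"roll": 0,"gripper": -1},{"xyz": [0,0,0],"roll": 0,"gripper": -1},{"xyz": [0,0,-0.05],"roll": 0,"gripper": -1},{"xyz": [0,0,-0.15],"roll": 0,"gripper": -1},{"xyz": [0,0,-0.3],"roll": 0,"gripper": -1},{"xyz": [0,0,-0.45],"roll": 0,"gripper": -1},{"xyz": [0,0,-0.6],"roll": 0,"gripper": -1},{"xyz": [0,0,-0.72],"roll": 0,"gripper": -1},{"xyz": [0,0,-0.78],"roll": 0,"gripper": -1},{"xyz": [0,0,-0.8],"roll": 0,"gripper": -1},{"xyz": [0,0,-0.8],"roll": 0,"gripper": -1}]' --newtons 60

```text
t: 77.15
tcp_pos: [0.6732, 0.0445, 0.2351]
eef_rot: [-2.182, -2.259, 0.001]
wrist_force: [0.7, 0.1, -4.0]
finger_gap: 0.206
```

```bash
python3 - <<'E'
from h import *
s=st(); im=ctrl.camera('wrist')[:,:,::-1]; print(rimfind(im)[:3]); f=[ctrl.sense()['wrist_force']]
print(balls('wrist',z=.029,th=.2,s=s))
for i in range(3): ctrl.camera('scene'); f.append(ctrl.sense()['wrist_force'])
print(balls('scene',z=.16,th=.2),np.mean(f,0),'\nfloor',balls('scene'))
E
```

```text
t 77.15 tcp [0.6732 0.0445 0.2351] toolx [-0.034  0.999  0.   ] tooly [ 0.999  0.034 -0.001] F [ 0.7  0.1 -4. ] gap 19.4
[(149, np.float64(15.0)), (150, np.float64(11.0)), (148, np.float64(10.0))]
[(603, -310, 0.72, 961), (731, 98, 0.69, 807), (831, 78, 0.67, 112), (744, -18, 0.6, 1182), (674, 96, 0.57, 2079), (674, -6, 0.56, 2005)]
[(564, -315, 0.71, 358), (677, 50, 0.69, 198), (704, 121, 0.62, 403), (629, 93, 0.59, 67), (640, 38, 0.53, 65)] [ 0.05444969 -0.04467975 -4.36767901] 
floor [(426, -268, 0.71, 358), (563, 175, 0.69, 198), (596, 261, 0.62, 403), (505, 227, 0.59, 67), (517, 160, 0.53, 65)]
```

5 balls confirmed by weight, mouth up ~22°. Carry to the box.

apply_moves --plan '[{"xyz": [-0.05,-0.03,0],"roll": 0,"gripper": -1},{"xyz": [-0.12,-0.08,0],"roll": 0,"gripper": -1},{"xyz": [-0.22,-0.15,0],"roll": 0,"gripper": -1},{"xyz": [-0.34,-0.23,0],"roll": 0,"gripper": -1},{"xyz": [-0.48,-0.33,0],"roll": 0,"gripper": -1},{"xyz": [-0.62,-0.42,0],"roll": 0,"gripper": -1},{"xyz": [-0.78,-0.53,0],"roll": 0,"gripper": -1},{"xyz": [-0.95,-0.65,0],"roll": 0,"gripper": -1}]'

```text
t: 78.5
tcp_pos: [0.6109, -0.054, 0.2355]
eef_rot: [2.183, 2.259, -0.0]
wrist_force: [0.2, -0.1, -4.0]
finger_gap: 0.209
```

apply_moves --plan '[{"xyz": [-0.16,-0.11,0],"roll": 0,"gripper": -1},{"xyz": [-0.32,-0.22,0],"roll": 0,"gripper": -1},{"xyz": [-0.48,-0.33,0],"roll": 0,"gripper": -1},{"xyz": [-0.64,-0.44,0],"roll": 0,"gripper": -1},{"xyz": [-0.8,-0.55,0],"roll": 0,"gripper": -1},{"xyz": [-0.95,-0.65,0],"roll": 0,"gripper": -1}]'

```text
t: 79.25
tcp_pos: [0.5493, -0.1511, 0.2355]
eef_rot: [2.183, 2.259, -0.0]
wrist_force: [0.2, 0.5, -3.9]
finger_gap: 0.205
```

apply_moves --plan '[{"xyz": [-0.16,-0.11,0],"roll": 0,"gripper": -1},{"xyz": [-0.32,-0.22,0],"roll": 0,"gripper": -1},{"xyz": [-0.48,-0.33,0],"roll": 0,"gripper": -1},{"xyz": [-0.64,-0.44,0],"roll": 0,"gripper": -1},{"xyz": [-0.8,-0.55,0],"roll": 0,"gripper": -1},{"xyz": [-0.95,-0.65,0],"roll": 0,"gripper": -1}]'

```text
t: 80.0
tcp_pos: [0.4876, -0.2483, 0.2355]
eef_rot: [2.183, 2.259, -0.0]
wrist_force: [0.3, 0.3, -5.1]
finger_gap: 0.211
```

apply_moves --plan '[{"xyz": [-0.16,-0.11,0],"roll": 0,"gripper": -1},{"xyz": [-0.31,-0.21,0],"roll": 0,"gripper": -1},{"xyz": [-0.45,-0.31,0],"roll": 0,"gripper": -1},{"xyz": [-0.58,-0.4,0],"roll": 0,"gripper": -1},{"xyz": [-0.69,-0.47,0],"roll": 0,"gripper": -1},{"xyz": [-0.78,-0.53,0],"roll": 0,"gripper": -1},{"xyz": [-0.85,-0.58,0],"roll": 0,"gripper": -1},{"xyz": [-0.9,-0.62,0],"roll": 0,"gripper": -1},{"xyz": [-0.93,-0.65,0],"roll": 0,"gripper": -1},{"xyz": [-0.94,-0.66,0],"roll": 0,"gripper": -1},{"xyz": [-0.94,-0.66,0],"roll": 0,"gripper": -1}]'

```text
t: 81.38
tcp_pos: [0.4258, -0.3431, 0.2355]
eef_rot: [-2.182, -2.26, -0.0]
wrist_force: [0.8, 0.3, -4.3]
finger_gap: 0.203
```

```bash
python3 - <<'E'
from h import *
s=st(); im=ctrl.camera('wrist')[:,:,::-1]; cv2.imwrite('pics/w28.png',im); print(rimfind(im)[:3],s['q'].round(2)); f=[s['wrist_force']]
for m in ctrl.masks_of('wrist','box_in')[:1]: print(m['score'],rect(m['region'],'wrist',.095,s))
for i in range(3): ctrl.camera('top'); f.append(ctrl.sense()['wrist_force'])
print(np.mean(f,0),balls('top'))
for m in ctrl.masks_of('top','box_in')[:1]: print(m['score'],rect(m['region'],'top',.095,s))
ctrl.camera('scene'); print(balls('scene',z=.16))
E
```

```text
t 81.38 tcp [ 0.4258 -0.3431  0.2355] toolx [-0.035  0.999  0.   ] tooly [0.999 0.035 0.   ] F [ 0.8  0.3 -4.3] gap 19.1
[(149, np.float64(18.0)), (150, np.float64(13.0)), (148, np.float64(13.0))] [ 0.35  0.47  0.41  1.78 -0.23  0.94  2.46]
0.9 ((513.13134765625, -344.3912048339844), (239.07281494140625, 209.53407287597656), 3.5790863037109375)
[ 0.12482856 -0.26546171 -4.39072651] [(501, -356, 0.77, 388), (597, -313, 0.57, 255), (396, -342, 0.56, 152), (425, -277, 0.54, 236), (606, -350, 0.52, 291)]
0.62 ((518.9830932617188, -331.85223388671875), (232.65606689453125, 232.52369689941406), 4.159477710723877)
[(568, -319, 0.82, 323), (416, -362, 0.78, 443), (417, -326, 0.68, 228), (444, -299, 0.64, 488), (384, -322, 0.52, 109), (368, -364, 0.38, 61)]
```

apply_moves --plan '[{"xyz": [0,0,0.06],"roll": 0,"gripper": -1},{"xyz": [0,0,0.14],"roll": 0,"gripper": -1},{"xyz": [0,0,0.22],"roll": 0,"gripper": -1},{"xyz": [0,0,0.28],"roll": 0,"gripper": -1},{"xyz": [0,0,0.3],"roll": 0,"gripper": -1},{"xyz": [0,0,0.3],"roll": 0,"gripper": -1}]'

```text
t: 82.58
tcp_pos: [0.4256, -0.3434, 0.2054]
eef_rot: [-2.183, -2.259, 0.0]
wrist_force: [-0.9, -0.6, -4.4]
finger_gap: 0.211
```

apply_moves --plan '[{"xyz": [0,0.04,0.04],"roll": 0,"gripper": -1},{"xyz": [0,0.08,0.08],"roll": 0,"gripper": -1},{"xyz": [0,0.12,0.12],"roll": 0,"gripper": -1},{"xyz": [0,0.16,0.16],"roll": 0,"gripper": -1},{"xyz": [0,0.2,0.2],"roll": 0,"gripper": -1},{"xyz": [0,0.24,0.24],"roll": 0,"gripper": -1},{"xyz": [0,0.29,0.28],"roll": 0,"gripper": -1},{"xyz": [0,0.34,0.32],"roll": 0,"gripper": -1},{"xyz": [0,0.39,0.36],"roll": 0,"gripper": -1},{"xyz": [0,0.44,0.4],"roll": 0,"gripper": -1},{"xyz": [0,0.49,0.44],"roll": 0,"gripper": -1},{"xyz": [0,0.53,0.47],"roll": 0,"gripper": -1},{"xyz": [0,0.53,0.47],"roll": 0,"gripper": -1}]' --newtons 6

```text
t: 84.2
tcp_pos: [0.4824, -0.3412, 0.1595]
eef_rot: [2.177, 2.258, 0.005]
wrist_force: [4.5, 1.2, 3.2]
finger_gap: 0.213
```

```bash
python3 - <<'E'
from h import *
s=st(); im=ctrl.camera('wrist')[:,:,::-1]; cv2.imwrite('pics/w29.png',im); print(rimfind(im)[:3]); fit()
for m in ctrl.masks_of('wrist','box_in')[:1]: print(m['score'],rect(m['region'],'wrist',.095,s))
ctrl.camera('scene'); print(balls('scene',z=.03)); ctrl.camera('top');print(balls('top'))
E
```

```text
t 84.2 tcp [ 0.4824 -0.3412  0.1595] toolx [-0.036  0.999 -0.001] tooly [0.999 0.036 0.006] F [4.5 1.2 3.2] gap 20.1
[(114, np.float64(29.0)), (113, np.float64(25.0)), (105, np.float64(21.0))]
score 0.83 rows [(106, 205, 348), (111, 192, 362), (116, 183, 371), (121, 184, 371), (126, 185, 370), (131, 186, 369), (136, 187, 368), (141, 188, 367), (146, 188, 366), (151, 189, 365), (156, 190, 364), (161, 191, 365)]
0.96 ((517.8753051757812, -343.7038879394531), (229.07618713378906, 209.66734313964844), 4.139512062072754)
[(542, -367, 0.93, 407), (473, -289, 0.9, 459), (479, -350, 0.77, 468), (543, -319, 0.68, 441), (586, 313, 0.49, 4219), (509, -283, 0.48, 16)]
[(591, -368, 0.84, 295), (612, -302, 0.7, 124), (583, -313, 0.69, 305), (433, -277, 0.61, 225), (547, 249, 0.56, 625), (551, -306, 0.43, 163), (532, -25, 0.35, 14718)]
```

apply_moves --plan '[{"xyz": [0,0,0],"roll": 0,"gripper": -1},{"xyz": [0,0,0],"roll": 0,"gripper": -1},{"xyz": [0,0,-0.15],"roll": 0,"gripper": -1},{"xyz": [0,0,-0.4],"roll": 0,"gripper": -1},{"xyz": [0,0,-0.65],"roll": 0,"gripper": -1},{"xyz": [0,0,-0.8],"roll": 0,"gripper": -1},{"xyz": [0,0,-0.8],"roll": 0,"gripper": -1}]' --newtons 60

```text
t: 85.42
tcp_pos: [0.4785, -0.3421, 0.2393]
eef_rot: [2.182, 2.258, -0.0]
wrist_force: [-0.1, 0.2, -1.3]
finger_gap: 0.209
```

apply_moves --plan '[{"xyz": [0.3,0,0],"roll": 0,"gripper": -1},{"xyz": [0.65,0,0],"roll": 0,"gripper": -1},{"xyz": [1,0,0],"roll": 0,"gripper": -1}]'

```text
t: 85.8
tcp_pos: [0.4741, -0.2403, 0.2373]
eef_rot: [-2.182, -2.257, 0.002]
wrist_force: [1.3, 0.9, -1.6]
finger_gap: 0.208
```

apply_moves --plan '[{"xyz": [0.5,0,0],"roll": 0,"gripper": -1},{"xyz": [1,0,0],"roll": 0,"gripper": -1}]'

```text
t: 86.05
tcp_pos: [0.4706, -0.1401, 0.2374]
eef_rot: [-2.182, -2.257, 0.002]
wrist_force: [1.1, 0.4, -1.7]
finger_gap: 0.207
```

apply_moves --plan '[{"xyz": [0.5,0,0],"roll": 0,"gripper": -1},{"xyz": [1,0,0],"roll": 0,"gripper": -1},{"xyz": [1,0,0],"roll": 0,"gripper": -1}]'

```text
t: 86.42
tcp_pos: [0.4672, -0.0371, 0.2373]
eef_rot: [-2.172, -2.265, 0.001]
wrist_force: [-0.8, -0.4, -1.8]
finger_gap: 0.21
```

```bash
python3 - <<'E'
from h import *
s=st(); f=[s['wrist_force']]; ctrl.camera('wrist'); fit()
sc=ctrl.camera('scene'); f.append(ctrl.sense()['wrist_force']); print('scene',balls('scene',z=.03,th=.25)); t=ctrl.camera('top');f.append(ctrl.sense()['wrist_force']);print('top',balls('top',th=.25)); print(np.mean(f,0))
for n,z in dict(mallet_grip=.03,block_mid=.034,box_in=.095).items():
    for m in ctrl.masks_of('top',n)[:1]:
        r=rect(m['region'],'top',z,s); print(n,round(m['score'],2),np.round(r[0]),np.round(r[1]),round(r[2],1))
a=cv2.resize(t[100:310,80:460],(760,420),interpolation=cv2.INTER_CUBIC)
b=cv2.resize(sc[150:350,60:440],(760,400))[:160] if 0 else sc[190:350,60:440]
v=np.zeros((590,760,3),np.uint8); v[:420]=a; v[425:585,:380]=b
cv2.imwrite('pics/v16.png',v[:,:,::-1])
E
```

```text
t 86.42 tcp [ 0.4672 -0.0371  0.2373] toolx [-0.042  0.999  0.002] tooly [ 0.999  0.042 -0.003] F [-0.8 -0.4 -1.8] gap 19.8
score 0.68 rows [(106, 207, 349), (111, 193, 361), (116, 183, 371), (121, 184, 370), (126, 185, 369), (131, 186, 369), (136, 187, 368), (141, 188, 367), (146, 188, 366), (151, 189, 365), (156, 190, 364), (161, 191, 365)]
scene [(506, -317, 0.91, 367), (492, -392, 0.81, 386), (559, -343, 0.77, 341), (458, -290, 0.66, 304), (424, -267, 0.61, 307)]
top [(562, -345, 0.85, 278), (461, -297, 0.67, 277), (422, -277, 0.66, 185), (609, -361, 0.63, 261), (505, -387, 0.62, 283), (594, -308, 0.51, 280), (514, -310, 0.49, 283)]
[-0.451146   -0.63161552 -1.76592015]
mallet_grip 0.67 [439. 336.] [ 86. 220.] 4.3
block_mid 0.87 [545. 252.] [55. 86.] 87.0
box_in 0.72 [ 518. -332.] [229. 229.] 4.3
```

View pics/v16.png

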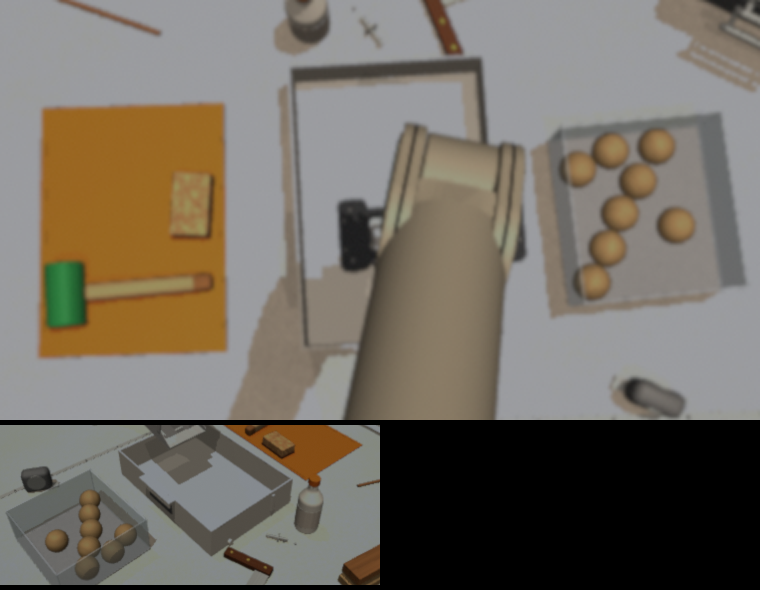

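Top view shows 8 balls in the clear box (about (578–676, 145–281)) and the bin empty, with mallet and block on the pad. Now I level the scoop on the empty bin floor before putting it on the pad.

apply_moves --plan '[{"xyz": [0.05,0.4,0],"roll": 0,"gripper": -1},{"xyz": [0.1,0.8,0.2],"roll": 0,"gripper": -1},{"xyz": [0.15,1,0.5],"roll": 0,"gripper": -1},{"xyz": [0.15,1,0.7],"roll": 0,"gripper": -1}]'

```text
t: 87.38
tcp_pos: [0.5688, -0.023, 0.1667]
eef_rot: [-2.182, -2.26, 0.001]
wrist_force: [-0.1, 0.1, -1.3]
finger_gap: 0.208
```

apply_moves --plan '[{"xyz": [0,0.25,0.25],"roll": 0,"gripper": -1},{"xyz": [0,0.25,0.5],"roll": 0,"gripper": -1},{"xyz": [0,0.25,0.61],"roll": 0,"gripper": -1},{"xyz": [0,0.25,0.61],"roll": 0,"gripper": -1}]'

```text
t: 87.88
tcp_pos: [0.592, -0.0227, 0.107]
eef_rot: [-2.183, -2.258, 0.002]
wrist_force: [-0.6, -0.9, -2.1]
finger_gap: 0.207
```

apply_moves --plan '[{"xyz": [0,-0.08,0.04],"roll": 0,"gripper": -1},{"xyz": [0,-0.16,0.06],"roll": 0,"gripper": -1},{"xyz": [0,-0.24,0.08],"roll": 0,"gripper": -1},{"xyz": [0,-0.32,0.1],"roll": 0,"gripper": -1},{"xyz": [0,-0.4,0.12],"roll": 0,"gripper": -1},{"xyz": [0,-0.48,0.13],"roll": 0,"gripper": -1},{"xyz": [0,-0.5,0.13],"roll": 0,"gripper": -0.3},{"xyz": [0,-0.5,0.13],"roll": 0,"gripper": -0.2},{"xyz": [0,-0.5,0.13],"roll": 0,"gripper": -0.2},{"xyz": [0,-0.5,0.13],"roll": 0,"gripper": -0.2},{"xyz": [0,-0.5,0.13],"roll": 0,"gripper": -0.2}]' --newtons 5

```text
t: 89.25
tcp_pos: [0.5428, -0.0241, 0.0944]
eef_rot: [2.183, 2.259, 0.0]
wrist_force: [0.1, 0.2, -0.2]
finger_gap: 0.399
```

```bash
python3 - <<'E'
from h import *
s=st(); im=ctrl.camera('wrist')[:,:,::-1]; fit(); print(rimfind(im)[:4],bar(im)[:3])
E
```

```text
t 89.25 tcp [ 0.5428 -0.0241  0.0944] toolx [-0.034  0.999 -0.   ] tooly [0.999 0.034 0.   ] F [ 0.1  0.2 -0.2] gap 37.5
score 0.61 rows [(128, 230, 336), (133, 198, 358), (138, 199, 357), (143, 199, 358), (148, 200, 357), (153, 200, 357), (158, 200, 355), (163, 200, 355), (168, 201, 355), (173, 201, 355), (178, 201, 354), (183, 202, 354)]
[(131, np.float64(14.0)), (132, np.float64(9.0)), (134, np.float64(6.0)), (128, np.float64(6.0))] [(125, 24), (128, 22), (178, 18)]
```

Level again. Grip, carry to the free part of the pad and set down.

apply_moves --plan '[{"xyz": [0,0,0.005],"roll": 0,"gripper": -1},{"xyz": [0,0,0.005],"roll": 0,"gripper": -1},{"xyz": [0,0,0.005],"roll": 0,"gripper": -1},{"xyz": [0,0,0.005],"roll": 0,"gripper": -1},{"xyz": [0,0,0.005],"roll": 0,"gripper": -1},{"xyz": [0,0,-0.2],"roll": 0,"gripper": -1},{"xyz": [0,0,-0.6],"roll": 0,"gripper": -1},{"xyz": [0,0,-1],"roll": 0,"gripper": -1}]' --newtons 60

```text
t: 90.35
tcp_pos: [0.542, -0.0242, 0.1951]
eef_rot: [-2.182, -2.258, 0.002]
wrist_force: [1.5, -0.2, -2.6]
finger_gap: 0.207
```

apply_moves --plan '[{"xyz": [0.3,0.05,0],"roll": 0,"gripper": -1},{"xyz": [0.65,0.1,0],"roll": 0,"gripper": -1},{"xyz": [1,0.18,0],"roll": 0,"gripper": -1}]'

```text
t: 90.72
tcp_pos: [0.5568, 0.0772, 0.1944]
eef_rot: [-2.183, -2.258, 0.001]
wrist_force: [0.7, -0.1, -1.7]
finger_gap: 0.209
```

apply_moves --plan '[{"xyz": [0.5,0.1,0],"roll": 0,"gripper": -1},{"xyz": [1,0.18,0],"roll": 0,"gripper": -1}]'

```text
t: 90.98
tcp_pos: [0.5717, 0.1781, 0.1942]
eef_rot: [-2.184, -2.259, 0.001]
wrist_force: [0.5, -0.2, -2.2]
finger_gap: 0.209
```

apply_moves --plan '[{"xyz": [0.5,0.1,0],"roll": 0,"gripper": -1},{"xyz": [1,0.18,0],"roll": 0,"gripper": -1}]'

```text
t: 91.22
tcp_pos: [0.5862, 0.2789, 0.1941]
eef_rot: [2.183, 2.259, -0.001]
wrist_force: [1.2, -0.5, -1.4]
finger_gap: 0.207
```

apply_moves --plan '[{"xyz": [0.5,0.1,0],"roll": 0,"gripper": -1},{"xyz": [1,0.2,0],"roll": 0,"gripper": -1},{"xyz": [1.0,0.21,0.2],"roll": 0,"gripper": -1},{"xyz": [1.0,0.21,0.5],"roll": 0,"gripper": -1},{"xyz": [1.0,0.21,0.8],"roll": 0,"gripper": -1},{"xyz": [1.0,0.21,0.9],"roll": 0,"gripper": -1},{"xyz": [1.0,0.21,0.9],"roll": 0,"gripper": -1}]'

```text
t: 92.1
tcp_pos: [0.6036, 0.3773, 0.1038]
eef_rot: [-2.184, -2.259, 0.003]
wrist_force: [1.1, 0.7, -1.4]
finger_gap: 0.208
```

```bash
python3 - <<'E'
from h import *
s=st(); im=ctrl.camera('wrist')[:,:,::-1]; fit(); print(rimfind(im)[:4],bar(im)[:3])
E
```

```text
t 92.1 tcp [0.6036 0.3773 0.1038] toolx [-0.034  0.999 -0.001] tooly [ 0.999  0.034 -0.001] F [ 1.1  0.7 -1.4] gap 19.6
score 0.95 rows [(129, 217, 338), (134, 197, 358), (139, 198, 357), (144, 198, 357), (149, 198, 356), (154, 199, 356), (159, 199, 356), (164, 200, 356), (169, 200, 355), (174, 201, 355), (179, 201, 354), (184, 201, 353)]
[(128, np.float64(19.0)), (127, np.float64(18.0)), (132, np.float64(14.0)), (129, np.float64(12.0))] [(128, 21), (127, 20), (181, 15)]
```

apply_moves --plan '[{"xyz": [0,0,0.05],"roll": 0,"gripper": -1},{"xyz": [0,0,0.09],"roll": 0,"gripper": -1},{"xyz": [0,0,0.1],"roll": 0,"gripper": -1},{"xyz": [0,0,0.1],"roll": 0,"gripper": -0.3},{"xyz": [0,0,0.1],"roll": 0,"gripper": -0.1},{"xyz": [0,0,0.1],"roll": 0,"gripper": -0.1},{"xyz": [0,0,0.1],"roll": 0,"gripper": -0.1},{"xyz": [0,0,-0.1],"roll": 0,"gripper": -0.1},{"xyz": [0,0,-0.4],"roll": 0,"gripper": -0.1},{"xyz": [0,0,-0.9],"roll": 0,"gripper": -0.1},{"xyz": [0,0,-0.9],"roll": 0,"gripper": -0.1}]' --newtons 30

```text
t: 93.58
tcp_pos: [0.6072, 0.3794, 0.201]
eef_rot: [2.181, 2.257, 0.016]
wrist_force: [0.3, -0.3, 0.7]
finger_gap: 0.452
```

apply_moves --plan '[{"xyz": [-0.5,0,-0.2],"roll": 0,"gripper": 0},{"xyz": [-1,0,-0.4],"roll": 0,"gripper": 0}]'

```text
t: 93.82
tcp_pos: [0.6069, 0.2774, 0.235]
eef_rot: [2.181, 2.261, -0.001]
wrist_force: [0.1, -0.7, -0.5]
finger_gap: 0.5
```

apply_moves --plan '[{"xyz": [-0.5,-0.3,0],"roll": 0,"gripper": 0},{"xyz": [-1,-0.6,0],"roll": 0,"gripper": 0}]'

```text
t: 94.08
tcp_pos: [0.5501, 0.1743, 0.235]
eef_rot: [2.183, 2.258, 0.001]
wrist_force: [-0.0, 0.2, 0.6]
finger_gap: 0.502
```

apply_moves --plan '[{"xyz": [-0.5,-0.3,0],"roll": 0,"gripper": 0},{"xyz": [-1,-0.6,0],"roll": 0,"gripper": 0},{"xyz": [-1,-0.6,0],"roll": 0,"gripper": 0},{"xyz": [-1,-0.6,0],"roll": 0,"gripper": 0}]'

```text
t: 94.58
tcp_pos: [0.4949, 0.075, 0.235]
eef_rot: [2.183, 2.259, 0.003]
wrist_force: [-0.2, 0.5, 0.1]
finger_gap: 0.496
```

```bash
python3 - <<'E'
from h import *
s=st(); ctrl.camera('top')
Z=dict(pad=.004,scoop_grip=.05,mallet_grip=.03,block_mid=.034,box_in=.095,tape=.02,glue=.1)
for n,z in Z.items():
    for m in ctrl.masks_of('top',n)[:1]:
        r=rect(m['region'],'top',z); print(n,round(m['score'],2),m['centre'],np.round(r[0]),np.round(r[1]),round(r[2],1),int(m['region'].sum()))
print('top',balls('top',th=.25)); ctrl.camera('scene'); print('scene',balls('scene',z=.029,th=.25))
ctrl.camera('wrist')
for m in ctrl.masks_of('wrist','scoop_grip')[:1]:
    for z in (.004,.06,.12): r=rect(m['region'],'wrist',z,s); print('wrist scoop',z,round(m['score'],2),np.round(r[0]),np.round(r[1]),round(r[2],1))
# expected silhouette of an upright scoop
E
```

```text
t 94.58 tcp [0.4949 0.075  0.235 ] toolx [-0.035  0.999  0.001] tooly [0.999 0.035 0.001] F [-0.2  0.5  0.1] gap 46.7
pad 0.77 [155.6, 224.5] [519. 346.] [235. 340.] 88.4 5661
scoop_grip 0.9 [129.0, 185.1] [593. 384.] [139. 145.] 1.9 2482
mallet_grip 0.85 [121.3, 243.0] [432. 343.] [ 89. 207.] 0.8 1212
block_mid 0.77 [173.8, 200.7] [545. 258.] [51. 86.] 88.4 609
box_in 0.93 [410.5, 204.9] [ 518. -332.] [232. 229.] 4.2 6018
tape 0.57 [408.1, 295.6] [ 278. -341.] [97. 40.] 66.6 473
glue 0.84 [232.0, 103.5] [783.  91.] [57. 85.] 88.7 592
top [(507, -384, 0.84, 290), (560, -340, 0.8, 270), (602, -314, 0.6, 285), (581, -263, 0.58, 197), (471, -290, 0.52, 273), (605, -360, 0.51, 275), (518, -318, 0.49, 248), (421, -279, 0.46, 218)]
scene [(522, -325, 0.87, 372), (412, -270, 0.79, 299), (557, -342, 0.77, 367), (464, -296, 0.75, 297), (555, -261, 0.66, 130), (442, 365, 0.28, 829)]
wrist scoop 0.004 0.71 [594. 414.] [129. 187.] 0.8
wrist scoop 0.06 0.71 [571. 367.] [111. 162.] 0.8
wrist scoop 0.12 0.71 [546. 317.] [ 92. 134.] 0.8
```

```bash
python3 - <<'E'
from h import *
for cam in('top','scene'):
    ctrl.camera(cam); m=scoopmask(cam); rg=m['region']; best=[]
    for pitch in (-20,-10,0,10,20):
        for cx in range(590,616,4):
            P=[]
            for x in(-70,72):
                for y in(-57,57): P+= [(x,y,-2)]
            P+=[(-70,y,60) for y in(-57,57)]+[(32,y,88) for y in(-60,60)]
            H=[np.array(P,float)]
            B=np.array([(a,b,c) for a in(-70,50) for b in(-10,10) for c in(92,114)],float)
            img=np.zeros(rg.shape,np.uint8); a=np.radians(pitch); h=np.radians(2)
            for Q in (H[0],B):
                X=Q[:,0]*np.cos(a)-Q[:,2]*np.sin(a); Zz=Q[:,0]*np.sin(a)+Q[:,2]*np.cos(a)
                zoff=4-min(0,(H[0][:,0]*np.sin(a)+H[0][:,2]*np.cos(a)).min())
                W=np.c_[cx+X*np.cos(h)-Q[:,1]*np.sin(h),379+X*np.sin(h)+Q[:,1]*np.cos(h),Zz+zoff]/1000
                cv2.fillConvexPoly(img,cv2.convexHull(pix(cam,W).astype(np.int32)),1)
            i=img>0; best.append((round((i&rg).sum()/(i|rg).sum(),3),pitch,cx))
    print(cam,round(m['score'],2),[max(b for b in best if b[1]==p) for p in(-20,-10,0,10,20)])
E
```

```text
top 0.86 [(np.float64(0.762), -20, 590), (np.float64(0.827), -10, 594), (np.float64(0.882), 0, 598), (np.float64(0.816), 10, 602), (np.float64(0.733), 20, 606)]
scene 0.66 [(np.float64(0.685), -20, 598), (np.float64(0.78), -10, 598), (np.float64(0.873), 0, 598), (np.float64(0.763), 10, 614), (np.float64(0.635), 20, 610)]
```

Both cameras agree that the scoop stands level at about x = 598, on the pad. Handing in.

```bash
python3 -c "
from bench import ctrl
print(ctrl.job_done())"
```

```text
the job is handed in; nothing more can be done
None
```

I finished the job and handed it in at about 95 s of the 210 s allowed; the hand-in gave no verdict.

**What I did:** I put the block and the mallet on the orange pad. Then I made two scoop passes along the bin's side walls into its far corners, carrying 3 and then 5 balls to the clear box. The scoop is back on the pad.

**Last checks:**
- **Balls:** the top camera finds all 8 in the clear box, and the last picture I viewed shows the bin empty. The scene camera finds only 5 in the box, since some balls hide others.
- **Box:** upright and not visibly moved.
- **Mallet and block:** both lie over the pad. The mallet now measures about 35 mm from where I first measured it, though that first reading was partly hidden by the arm. It may be the random knock.
- **Scoop:** level within my 10° steps. It fits the upright model best in both cameras, with overlap of 0.88 (top) and 0.87 (scene). The middle of its pan is at about (598, 379) mm, well inside the pad edge.
- **Bystanders:** tape and glue read the same as at the start. I never got a reliable fix on the try square, so I couldn't confirm it numerically; I never worked near it.
- **Gripper:** open and clear of everything.

**What went wrong:** the scoop pitched in the grip several times, once digging its lip in during a sweep. I fixed this by releasing it flat on the bin floor, gripping again, and sweeping with the pan about 2 mm above the floor.

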